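# Load the pottery-section changer of the bench reader

## Task

Load the section changer for a reading run: lift the gate plate out of the gate opening and stand it in the parking groove, then slide every slide lying on the desk (the reference slide and however many sherd-section slides there are) flat through the opening into a slot of the wheel, nose first, one to a slot and fully home, turning the wheel from stop to stop to bring empty slots to the opening. In the end the wheel must rest at the stop that has the reference slide (wider tab, square tile) under the reading head, and the gate plate must be back in its grooves at the opening, right down. Leave the mug and the brush where they are.

Things in the scene. Friction and masses are not known exactly. Their poses are not given: they have to be found in the camera images.
- changer: Section changer, fixed; round base of radius 158 mm, top at z 10 mm, with a wheel in a guard ring (inner radius 141, top z 44 mm; z above the desk). Origin on the wheel's axis, desk height. x points from the axis out through the gate opening, the ring's only gap (62 deg). Seen from above, anticlockwise from the gate: parking groove at 130, detent plunger at 180, reading head at 240 deg.
- wheel (a joint): Wheel angle, rad, grows anticlockwise from above; turns freely either way. Soft stops (0.3 N m) at multiples of pi/3; from within 2 deg it pulls the wheel in, from 3 to 6 deg it pushes it off, elsewhere the wheel stays put; starts between stops. Six like slots 60 deg apart; slot k faces the gate when the angle is -k pi/3 (mod 2 pi). The head's stop is 2 stops clockwise from the gate.
- slot_0 (a point): Home point of slot 0, turns with the wheel: where a home slide's origin comes, nose inward to the axis, 130 mm from the axis, on the slot floor, 21 mm above the desk. Each slot is 47.5 mm wide, mouth flared, rim 118 mm from the axis; lips over both edges, underside 10 mm and top 13 mm above the floor. A slide that sticks out over 5 mm catches on the ring when the wheel turns.
- wheel_grip (a point): Middle of the black hexagonal grip on the wheel's hub, on the axis, 90 mm above the desk; 44 mm across flats, 32 mm tall, open all round. Its flats face along the six slots, so at a stop one pair faces along changer x. Grip two opposite flats from above and turn.
- ref_slide: Flat plate 86 x 44 x 5 mm (last 8 mm of the nose 34 mm wide), on top a square white tile, 26 mm. Across its rear end stands a black tab: 12 mm (x) by 40 mm (y), top 40 mm above the plate's underside; take it from above across y. Origin: underside, below the tab's middle; x to the nose (nose end +80, rear end -6 mm), z up. 90 g. The reference slide.
- section_1: Flat plate 86 x 44 x 5 mm (last 8 mm of the nose 34 mm wide), on top a round sherd section, 24 mm. Across its rear end stands a black tab: 12 mm (x) by 26 mm (y), top 40 mm above the plate's underside; take it from above across y. Origin: underside, below the tab's middle; x to the nose (nose end +80, rear end -6 mm), z up. 90 g. Absent in some runs.
- section_2: Flat plate 86 x 44 x 5 mm (last 8 mm of the nose 34 mm wide), on top a round sherd section, 24 mm. Across its rear end stands a black tab: 12 mm (x) by 26 mm (y), top 40 mm above the plate's underside; take it from above across y. Origin: underside, below the tab's middle; x to the nose (nose end +80, rear end -6 mm), z up. 90 g. Absent in some runs.
- section_3: Flat plate 86 x 44 x 5 mm (last 8 mm of the nose 34 mm wide), on top a round sherd section, 24 mm. Across its rear end stands a black tab: 12 mm (x) by 26 mm (y), top 40 mm above the plate's underside; take it from above across y. Origin: underside, below the tab's middle; x to the nose (nose end +80, rear end -6 mm), z up. 90 g. Absent in some runs.
- section_4: Flat plate 86 x 44 x 5 mm (last 8 mm of the nose 34 mm wide), on top a round sherd section, 24 mm. Across its rear end stands a black tab: 12 mm (x) by 26 mm (y), top 40 mm above the plate's underside; take it from above across y. Origin: underside, below the tab's middle; x to the nose (nose end +80, rear end -6 mm), z up. 90 g. Absent in some runs.
- ref_tile (a point): Middle of the reference slide's square tile, 36 mm from its tab towards the nose.
- read_axis (a point): Point under the reading head's lens, 94 mm from the wheel's axis, 26 mm above the desk, where the reference tile must end. The head reaches in over the wheel to 77 mm from the axis, between 74 and 122 mm above the desk; its column stands outside the ring.
- gate: Gate plate, flat, upright: 6 mm thick (x), 152 mm wide (y), 60 mm tall, with a black grip on the middle of its top edge, 14 mm thick (x), 50 mm wide (y), from 58 to 88 mm above the lower edge; take it from above across x. Origin: middle of the lower edge, z up. Both ways round alike. 140 g. Starts seated at the gate opening.
- gate_seat (a point): Seat of the gate plate's origin at the gate opening, on the groove floor, 10 mm above the desk, 152 mm from the axis. Plate along changer y, ends in the facing grooves of two posts (129 mm clear between them, tops 54 mm above the desk). Grooves 8 mm wide, flared at the top, 2.5 mm play at each plate end.
- parking_groove (a point): Seat of the gate plate's origin while parked, 10 mm above the desk, 172 mm from the axis; posts and grooves as at the gate, plate square to the line to the axis.
- coffee_mug: Mug, 84 mm across, 97 mm tall, on the right; bystander. Origin: centre of its underside.
- dust_brush: Brush, 188 mm long, near the front edge on the left; bystander. Origin: centre of its underside.
There are look-alikes about, which are no part of the job. What is shaped like the section_2 but brown is not meant.

How it is judged:
By the outcome, as a careful person would: the job done as asked, in the order asked, and still so for the second after the job is handed in, with the robot touching nothing.
Of section_1, section_2, section_3, section_4 only 2 to 4 are there at a start; the rules pass over those that are not, and their reading is None.
At some moment in a run one of ref_slide, section_1, section_2, section_3, section_4 may be knocked a few centimetres aside while the robot is not near it.
It also fails if it takes over 210 s, if anything falls off the work surface, if the arm or the gripper's body presses on something with over 40 N, if the wrist force passes 120 N, or if a joint passes its speed limit or range.

## Robot

A 7-joint arm with a two-finger parallel gripper is mounted at the origin on a cart in front of the work surface, level with it; the furniture and walls round the work are solid. World frame = base frame: x ahead of the robot, y to its left, z up, the work surface at z = 0. Lengths are in m, angles in rad, forces in N, time in s.
With the tool pointing down it reaches from about 0.4 to 0.85 m from the base axis. Payload 10.4 kg.
Tool frame: the origin (TCP) lies on the mounting face of the last link; the fingertips stand 173 mm ahead of it and the grasp point (between the pads) lies 155 mm ahead of it (manip.tip_extent is the distance from the TCP to the fingertips, in m); z points along the fingers, y is the line along which they close (so a half turn about z gives the same grasp; the last joint's range is limited). The gripper opens to 85 mm and grips with 20 to 120 N. Pads are 22 mm wide; open, the fingers measure 114 mm over their backs; the gripper's body (76 mm by 85 mm) begins 54 mm behind the grasp point. The pads swing forward as they close: fully open they stand 13 mm farther back than shut.
Start: joints at [-1.366, 0.332, -0.065, 1.46, 0.022, 1.35, -0.088], TCP at [0.141, 0.609, 0.405] pointing down, gripper open.
Joint ranges: [-2.6, 2.6], [-0.5, 2.12], [-1.47, 1.34], [0.16, 2.42], [-1.27, 4.41], [0.06, 2.06], [-2.6, 2.6]. Speed limits (rad/s): [2.22, 2.22, 2.79, 2.79, 3.14, 3.14, 3.14].

## Interface

Orientations are given as a unit quaternion [x, y, z, w].
In Python, from workcell import manip gives the robot as it stands.
- The arm moves only by the tool move_arm, never from a script. Its argument "plan" is one flat list of numbers, 7 for each row, row after row: the turn, a rotation vector about the tool's x, y, z in rad, then the shift along the tool's x, y, z in m, then the finger opening in m, from 0 to 0.0854. In form: [ax, ay, az, dx, dy, dz, gripper, ax, ay, az, dx, dy, dz, gripper, ...]. A call has 1 to 12 rows; each row is the pose to reach, as a shift and turn from the pose commanded when the call began, along the tool's axes at that moment; what a row does not reach only later rows make up. A row lasts 1/8 s, in which the tool goes at most 62.5 mm and 10.7 degrees, less where a joint would pass 70% of its speed; a pose out of reach is approached as far as the arm can. A call with a gripper value outside its range is refused whole. The fingers move at their own pace and stop on an object; "squeeze" is the grip in N (left out, the last holds). Time passes only in rows, so rows that repeat a pose let the fingers close. It gives the time, the measured TCP pose, the force, the opening and the grip force at its end, in the units of the state.
- manip.get_obs(): the state, without advancing time (a new reading comes with each control period).
- manip.camera(name): name is "side" or "top" or "wrist"; returns a dict with "color" (384x512x3 uint8, red, green, blue), "fx", "fy", "cx", "cy" (pixels), "dist" ([k1, k2, p1, p2, k3] as OpenCV has them; the pictures are not rectified), "cam_to_world" (4x4, takes a point from camera to world coordinates); the wrist camera has in their place "mount" (4x4, takes a point from camera to tool coordinates, whose origin is the TCP and whose axes are the flange's). Camera axes: x right, y down, z forward; pixel columns grow to the right and rows downward; lengths in m; the calibration is good to about 2 mm. A picture is of the moment at which its call begins: read the wrist's pose just before it. There is no depth.
- manip.hand_in(): hands the job in; it is judged then, once.
Trained networks look in a picture, given as the dict that the camera call returned (one of the last four; its "shot" number tells which), for a name from the list of things; names that differ only in an ending like _2 or _b are one class to them, and where a whole thing is asked for, a point or a joint stands for the part that bears it (a point fixed in the world has none). Each returns a list of dicts, best first, with "conf" (0 to 1); they miss things now and then, are a little off and sometimes report something else, mostly with a low value. They report only what shows in the picture. A call takes as long as a camera call. They do not tell look-alikes from the thing itself.
- manip.look_for(picture, label): "position" ([x, y, z] in m, in the coordinates of the camera as it stood for that picture, good to about 4 mm: the middle of the surface that is visible of it).
- manip.silhouettes(picture, label): "pixels" (384x512 bool, what is visible of it).
- manip.tip_of(picture, label): "position" ([x, y, z] in m, in the coordinates of the camera as it stood for that picture, good to about 4 mm: a listed point, or the origin of a listed thing).
The state is a dict: "clock": time; "joint_pos": joint angles; "joint_velocities": joint speeds; "tau": joint torques, N m; "position": TCP position; "ee_rot": TCP orientation; "ft_force": force on the tool from outside, world axes, zero at the start; "torque": the same for the moment, N m; "grip_width": opening from 0.0 (shut) to 1.0 (fully open); "grasp_force": force on a finger pad.
Only numpy, scipy, OpenCV 4.12 (cv2) and the standard library are available. Lean on these libraries where they do the work, as an engineer would, in place of code of your own. Each camera call takes 0.05 s, during which the arm holds its last target. There are 200 camera calls.

## Working session

There is one attempt and no reset: what is moved stays moved. The work goes in short steps, Python scripts to look and compute and a tool call to move; the robot and the scene stay as the last step left them, time stands still between calls to the robot, and variables do not carry over. Pictures are saved under pics/ and viewed, at most 14 in all, crops included, and the job is handed in when it is done.

Besides the shell and the picture viewer there is one more tool, called after "Call:" as a command line: name --argument value ..., lists and objects as JSON in quotes. move_arm: Moves the arm, as the interface text tells. Its arguments: {"type":"object","properties":{"plan":{"type":"array","items":{"type":"number"}},"squeeze":{"type":"number"}},"required":["plan"]}

```bash
mkdir -p pics; ls
cat > h.py <<'E'
import numpy as np, cv2
from scipy.spatial.transform import Rotation as R
from workcell import manip
def T(pos,q):
    M=np.eye(4); M[:3,:3]=R.from_quat(q).as_matrix(); M[:3,3]=pos; return M
def shot(name):
    o=manip.get_obs(); p=manip.camera(name)
    C=T(o["position"],o["ee_rot"])@np.array(p["mount"]) if name=="wrist" else np.array(p["cam_to_world"])
    return p,C
def K(p): return np.array([[p["fx"],0,p["cx"]],[0,p["fy"],p["cy"]],[0,0,1.]])
def w(C,x): return C[:3,:3]@np.array(x)+C[:3,3]
def proj(p,C,X):
    Ci=np.linalg.inv(C); r=cv2.Rodrigues(Ci[:3,:3])[0]
    return cv2.projectPoints(np.atleast_2d(np.array(X,float)),r,Ci[:3,3],K(p),np.array(p["dist"]))[0][:,0]
def px2w(p,C,uv,z):
    uv=np.atleast_2d(np.array(uv,float))
    n=cv2.undistortPoints(uv[:,None],K(p),np.array(p["dist"]))[:,0]
    d=np.c_[n,np.ones(len(n))]@C[:3,:3].T
    return C[:3,3]+d*((z-C[2,3])/d[:,2])[:,None]
def save(p,f): cv2.imwrite("pics/"+f,p["color"][:,:,::-1])
E
python3 - <<'E'
from h import *
np.set_printoptions(precision=4,suppress=True)
o=manip.get_obs(); print(o)
for n in("top","side"):
    p,C=shot(n); save(p,n+"0.png"); print(n,C[:3,3],C[:3,2],p["fx"],p["dist"])
    for l in("ref_slide","section_1","changer","wheel_grip","slot_0","gate","gate_seat","parking_groove","read_axis","coffee_mug","dust_brush"):
        for k in("look_for","tip_of"):
            if k=="look_for" and l in("gate_seat","parking_groove","read_axis","slot_0","changer"):continue
            try: print(l,k,[(np.round(w(C,d["position"]),4).tolist(),round(d["conf"],2)) for d in getattr(manip,k)(p,l)])
            except Exception as e: print(l,k,e)
p,C=shot("wrist");print(p["mount"],p["fx"])
E
```

```text
pics
{'clock': 0.0, 'joint_pos': array([-1.3656,  0.3329, -0.0647,  1.461 ,  0.0216,  1.3499, -0.0885]), 'joint_velocities': array([-0.0002,  0.0013,  0.0011, -0.0008, -0.0002, -0.0011, -0.0018]), 'tau': array([ -0.0002, -62.5443,   0.0487, -39.1614,   0.016 ,   0.0099,
        -0.    ]), 'position': array([0.1411, 0.6087, 0.4039]), 'ee_rot': array([ 0.1137,  0.9935, -0.0007, -0.0001]), 'ft_force': array([ 0.1471, -0.3866, -0.1253]), 'torque': array([0.0659, 0.0104, 0.0322]), 'grasp_force': 0.0, 'grip_width': 0.9992152626051926}
top [ 0.4365 -0.0252  1.2156] [ 0.0741 -0.0039 -0.9972] 362.5188661984102 [-0.0256  0.      0.      0.      0.    ]
ref_slide look_for [([0.4646, 0.1867, 0.0028], 0.85)]
ref_slide tip_of [([0.5405, 0.3445, 0.0028], 0.62), ([0.4284, 0.1866, -0.0031], 0.53)]
section_1 look_for [([0.464, 0.3603, 0.0031], 0.87), ([0.592, 0.4674, 0.0063], 0.82), ([0.5898, 0.2217, 0.0019], 0.79), ([0.5756, 0.3426, 0.0078], 0.68)]
section_1 tip_of [([0.5867, 0.4337, 0.0018], 0.84), ([0.4331, 0.3776, -0.0015], 0.72), ([0.4692, 0.1922, 0.0015], 0.72), ([0.541, 0.3436, 0.0034], 0.56), 
[... 1847 characters left out ...]
2, 0.0348, 0.0076], 0.78)]
gate_seat tip_of [([0.5129, 0.0278, 0.0084], 0.81)]
parking_groove tip_of [([0.4881, -0.2594, 0.0101], 0.6)]
read_axis tip_of [([0.6596, -0.1229, 0.0255], 0.96)]
coffee_mug look_for [([0.4246, -0.4601, 0.0695], 0.82), ([0.555, -0.1481, 0.0265], 0.33)]
coffee_mug tip_of [([0.4563, -0.4334, -0.0], 0.71)]
dust_brush look_for [([0.3432, 0.2975, 0.0153], 0.6), ([0.553, -0.1201, 0.0355], 0.54), ([0.5549, -0.1512, 0.0327], 0.51)]
dust_brush tip_of [([0.4277, 0.1917, -0.0013], 0.56), ([0.3462, 0.327, 0.0063], 0.42)]
[[-0.0002 -0.9497 -0.3131  0.0813]
 [ 1.     -0.     -0.0005  0.    ]
 [ 0.0005 -0.3131  0.9497  0.0307]
 [ 0.      0.      0.      1.    ]] 270.14167556785554
```

View top.

Run:
```python
import cv2
a=cv2.imread("pics/top0.png"); cv2.imwrite("pics/top0b.png",cv2.resize(a,(800,600),interpolation=cv2.INTER_CUBIC))
```

```text
(no output)
```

View pics/top0b.png

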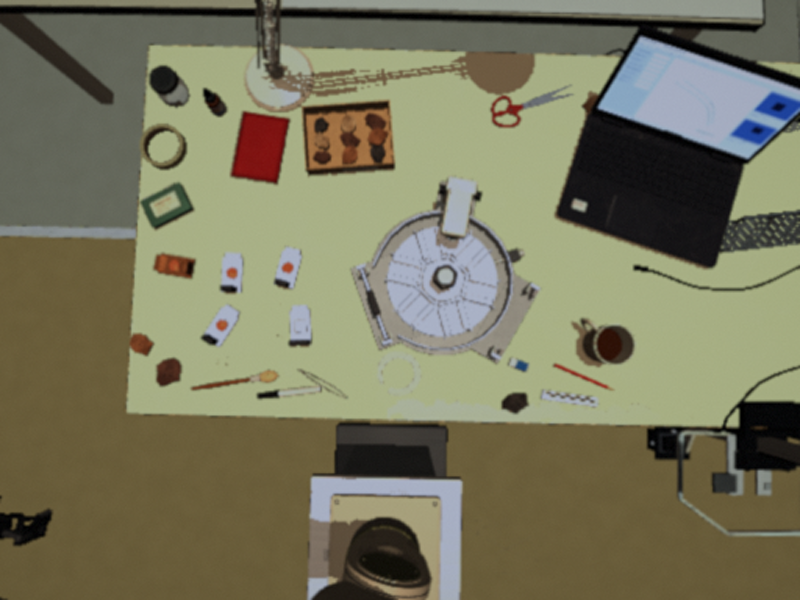

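View pics/side0.png

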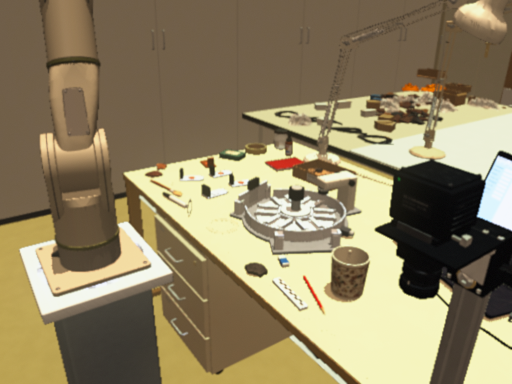

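```bash
cat >> h.py <<'E'
def rel(*targets, start=None):
    """targets: (x,y,zgrasp,phi_deg) tool down, y axis at phi; prints row numbers from current pose"""
    o=manip.get_obs(); S=T(o["position"],o["ee_rot"]) if start is None else tgt(*start)
    for t in targets:
        D=np.linalg.inv(S)@tgt(*t)
        r=R.from_matrix(D[:3,:3]).as_rotvec()
        print(t,"->",", ".join("%.4f"%v for v in [*r,*D[:3,3]]), " rows>=%.1f"%max(np.linalg.norm(r)/.1867,np.linalg.norm(D[:3,3])/.0625))
def tgt(x,y,z,phi):
    a=np.radians(phi); c,s=np.cos(a),np.sin(a)
    M=np.eye(4); M[:3,1]=[c,s,0]; M[:3,0]=[-s,c,0]; M[:3,2]=[0,0,-1]; M[:3,3]=[x,y,z+.155]; return M
def st():
    o=manip.get_obs(); M=R.from_quat(o["ee_rot"]).as_matrix()
    print("t %.2f pos"%o["clock"],np.round(o["position"],4),"zg %.4f phi %.2f tilt %.4f"%(o["position"][2]-.155,np.degrees(np.arctan2(M[1,1],M[0,1])),np.hypot(M[0,2],M[1,2])),"F",np.round(o["ft_force"],1),"w %.4f g %.1f"%(o["grip_width"]*.0854,o["grasp_force"]),"q",np.round(o["joint_pos"],2))
E
python3 - <<'E'
from h import *
rel((0.48,0.31,0.25,60))
rel((0.53,-0.07,0.25,5),start=(0.48,0.31,0.25,60))
E
```

```text
(0.48, 0.31, 0.25, 60) -> 0.0002, -0.0000, 0.2958, -0.3976, -0.2146, -0.0003  rows>=7.2
(0.53, -0.07, 0.25, 5) -> 0.0000, 0.0000, 0.9599, -0.2333, -0.3041, 0.0000  rows>=6.1
```

Call:
move_arm --plan '[0,0,0.296,-0.398,-0.215,0,0.085,0,0,0.296,-0.398,-0.215,0,0.085,0,0,0.296,-0.398,-0.215,0,0.085,0,0,0.296,-0.398,-0.215,0,0.085,0,0,0.296,-0.398,-0.215,0,0.085,0,0,0.296,-0.398,-0.215,0,0.085,0,0,0.296,-0.398,-0.215,0,0.085,0,0,0.296,-0.398,-0.215,0,0.085,0,0,0.296,-0.398,-0.215,0,0.085,0,0,0.296,-0.398,-0.215,0,0.085]' --squeeze 60

```text
clock: 3.1
position: [0.479, 0.3112, 0.4046]
ee_rot: [0.258, 0.966, 0.0, -0.0]
ft_force: [-0.7, 0.7, -0.4]
grip_width: 0.995
grasp_force: 0.0
```

Run:
```python
from h import *
st()
p,C=shot("wrist"); save(p,"w1.png"); 
cv2.imwrite("pics/w1b.png",cv2.resize(p["color"][:,:,::-1],(800,600),interpolation=cv2.INTER_CUBIC))
for l in("ref_slide","section_1"):
    for k in("look_for","tip_of"):
        print(l,k,[(np.round(w(C,d["position"]),4).tolist(),np.round(proj(p,C,w(C,d["position"]))[0]).tolist(),round(d["conf"],2)) for d in getattr(manip,k)(p,l)])
```

```text
t 3.10 pos [0.479  0.3112 0.4046] zg 0.2496 phi 60.14 tilt 0.0010 F [-0.7  0.7 -0.4] w 0.0850 g 0.0 q [-0.87  0.21  0.25  1.62 -0.06  1.32  0.44]
ref_slide look_for [([0.462, 0.1947, 0.0061], [178.0, 194.0], 0.92)]
ref_slide tip_of [([0.4328, 0.1869, 0.0042], [162.0, 179.0], 0.6)]
section_1 look_for [([0.5861, 0.2307, 0.0089], [243.0, 250.0], 0.94), ([0.573, 0.3447, 0.0025], [305.0, 207.0], 0.73), ([0.4602, 0.3666, 0.0037], [282.0, 132.0], 0.59)]
section_1 tip_of [([0.5362, 0.345, -0.0019], [293.0, 185.0], 0.96), ([0.4297, 0.3854, -0.0017], [283.0, 104.0], 0.78), ([0.5853, 0.4381, 0.0], [365.0, 183.0], 0.69), ([0.5548, 0.2346, 0.0016], [235.0, 231.0], 0.62)]
```

View pics/w1b.png

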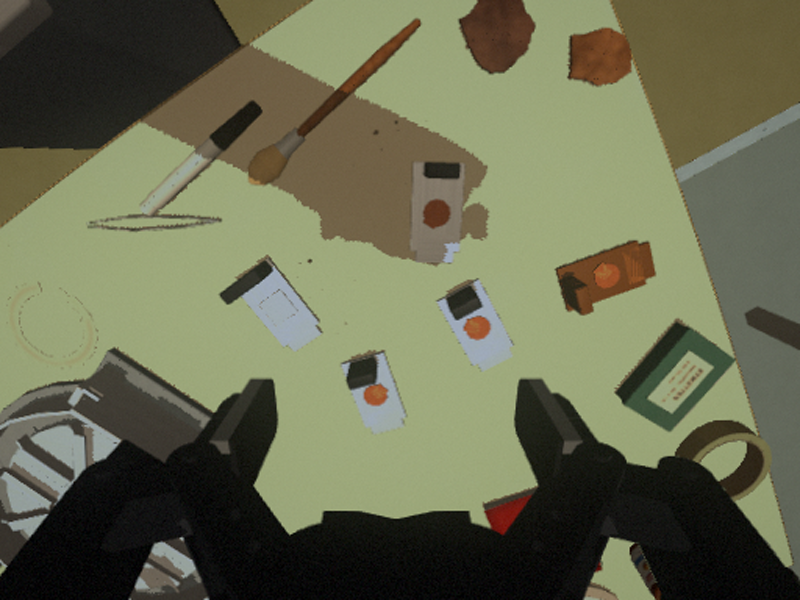

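Call:
move_arm --plan '[0,0,0.96,-0.233,-0.304,0,0.085,0,0,0.96,-0.233,-0.304,0,0.085,0,0,0.96,-0.233,-0.304,0,0.085,0,0,0.96,-0.233,-0.304,0,0.085,0,0,0.96,-0.233,-0.304,0,0.085,0,0,0.96,-0.233,-0.304,0,0.085,0,0,0.96,-0.233,-0.304,0,0.085,0,0,0.96,-0.233,-0.304,0,0.085,0,0,0.96,-0.233,-0.304,0,0.085]'

```text
clock: 4.47
position: [0.5301, -0.0683, 0.4046]
ee_rot: [0.675, 0.738, 0.0, -0.0]
ft_force: [0.6, 0.3, -0.7]
grip_width: 0.995
grasp_force: 0.0
```

Run:
```python
from h import *
st()
p,C=shot("wrist"); save(p,"w2.png"); np.save("w2C.npy",C); np.save("w2K.npy",np.r_[p["fx"],p["fy"],p["cx"],p["cy"],p["dist"]])
cv2.imwrite("pics/w2b.png",cv2.resize(p["color"][:,:,::-1],(800,600),interpolation=cv2.INTER_CUBIC))
for l in("changer","wheel_grip","slot_0","gate","gate_seat","parking_groove","read_axis"):
    for k in("tip_of",):
        print(l,k,[(np.round(w(C,d["position"]),4).tolist(),np.round(proj(p,C,w(C,d["position"]))[0]).tolist(),round(d["conf"],2)) for d in getattr(manip,k)(p,l)])
```

```text
t 4.47 pos [ 0.5301 -0.0683  0.4046] zg 0.2496 phi 5.15 tilt 0.0007 F [ 0.6  0.3 -0.7] w 0.0849 g 0.0 q [-0.51  0.13  0.61  1.73 -0.08  1.3   0.21]
changer tip_of [([0.5676, -0.1123, 0.0023], [277.0, 195.0], 0.83)]
wheel_grip tip_of [([0.5697, -0.1054, 0.0901], [286.0, 215.0], 0.68), ([0.5104, 0.0322, 0.0115], [245.0, 85.0], 0.51)]
slot_0 tip_of [([0.4717, -0.0192, 0.0167], [212.0, 124.0], 0.84)]
gate tip_of [([0.5118, 0.0323, 0.0127], [246.0, 85.0], 0.69), ([0.5668, -0.1101, 0.0905], [283.0, 218.0], 0.22)]
gate_seat tip_of [([0.5072, 0.034, 0.0123], [243.0, 84.0], 0.7)]
parking_groove tip_of [([0.4828, -0.2599, 0.0091], [214.0, 279.0], 0.91)]
read_axis tip_of [([0.6587, -0.1235, 0.0265], [342.0, 214.0], 0.96)]
```

View pics/w2b.png

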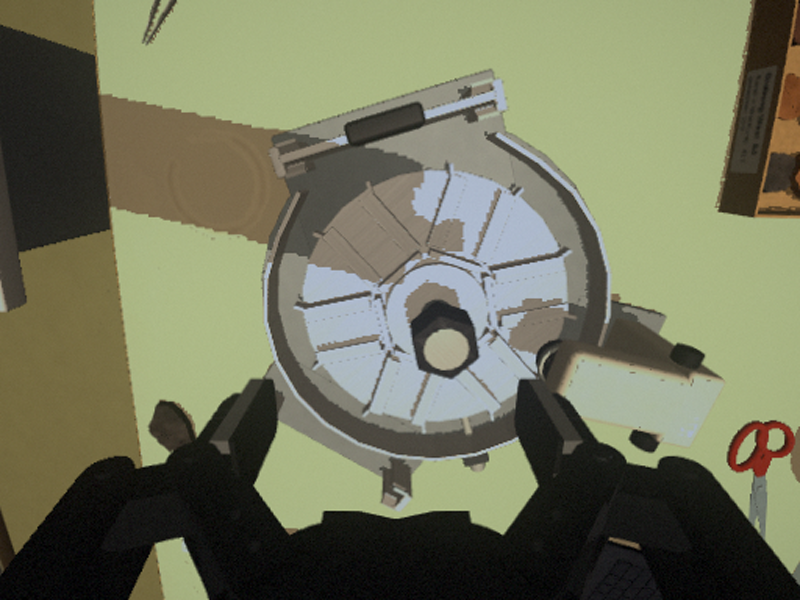

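```bash
cat > fit.py <<'E'
from h import *
from scipy.optimize import least_squares
P=lambda r,a:[r*np.cos(np.radians(a)),r*np.sin(np.radians(a))]
D=[((0,0),(.5702,-.113)),((0,0),(.5677,-.1061)),((0,0),(.5676,-.1123)),((0,0),(.5732,-.1077)),((0,0),(.5648,-.1077)),((0,0),(.5697,-.1054)),
*[((.152,0),q) for q in [(.5166,.0304),(.5144,.0308),(.5152,.0348),(.5129,.0278),(.5118,.0323),(.5072,.034)]],
*[(P(.172,130),q) for q in [(.4826,-.2625),(.4881,-.2594),(.4828,-.2599)]],
*[(P(.094,240),q) for q in [(.6596,-.1229),(.6587,-.1235)]]]
L=np.array([d[0] for d in D]);W=np.array([d[1] for d in D])
def loc(v,L):
    c,s=np.cos(v[2]),np.sin(v[2]); return L@np.array([[c,s],[-s,c]])+v[:2]
r=least_squares(lambda v:(loc(v,L)-W).ravel(),[.567,-.107,1.93],loss="soft_l1",f_scale=.003)
if __name__=="__main__":
    v=r.x; print(v,np.degrees(v[2]),np.sqrt(np.mean(r.fun**2)))
    k=np.load("w2K.npy"); p=dict(fx=k[0],fy=k[1],cx=k[2],cy=k[3],dist=k[4:]); C=np.load("w2C.npy")
    im=cv2.imread("pics/w2.png"); x0,y0,x1,y1,s=160,35,400,300,2.26
    im=cv2.resize(im[y0:y1,x0:x1],None,fx=s,fy=s,interpolation=cv2.INTER_CUBIC)
    def dr(Lp,z,col,close=True):
        q=loc(v,np.array(Lp)); uv=proj(p,C,np.c_[q,np.full(len(q),z)])
        uv=((uv-[x0,y0]+.5)*s-.5).round().astype(int); cv2.polylines(im,[uv[:,None]],close,col,1)
    dr([P(.141,a) for a in range(31,330,4)],.044,(0,0,255),False)
    dr([P(.118,a) for a in range(0,360,4)],.034,(255,0,255))
    dr([(.145,-.025),(.159,-.025),(.159,.025),(.145,.025)],.098,(0,255,0))
    dr([(.149,-.076),(.155,-.076),(.155,.076),(.149,.076)],.070,(255,0,0))
    for a in (24,26,28): dr([P(.0254,a+30+60*i) for i in range(6)],.106,(0,255-60*(a-24),255))
    for i in range(6):
        a=np.radians(26+60*i); u=np.array([np.cos(a),np.sin(a)]); n=np.array([-u[1],u[0]])
        for sg in(1,-1): dr([u*.055+n*sg*.02375,u*.115+n*sg*.02375],.031,(0,128,255),False)
    cv2.imwrite("pics/fit.png",im); print(im.shape)
E
python3 fit.py
```

```text
[ 0.56793169 -0.10930359  1.93949706] 111.12499619203454 0.0025704253537175963
(599, 542, 3)
```

View pics/fit.png

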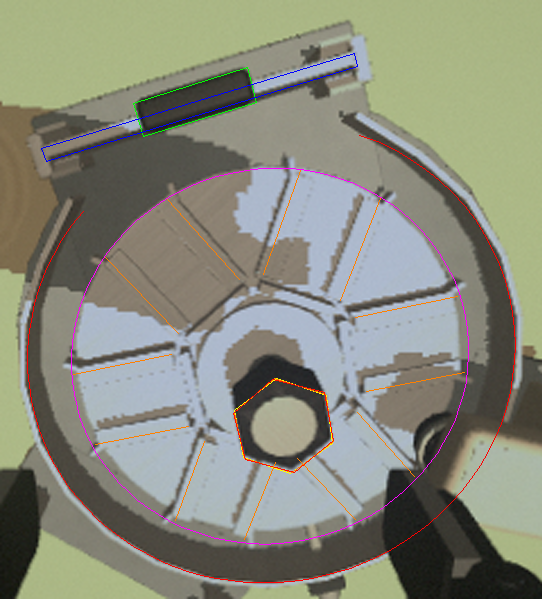

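```bash
cat > edge.py <<'E'
from fit import *
def model(v,wh,gate=True):
    """list of (points Nx3 world, weight)"""
    out=[]
    def seg(a,b,z,n=14):
        t=np.linspace(.08,.92,n)[:,None]; q=np.array(a)*(1-t)+np.array(b)*t
        out.append(np.c_[loc(v,q),np.full(n,z)])
    def poly(q,z,n): 
        for i in range(len(q)): seg(q[i],q[(i+1)%len(q)],z,n)
    out.append(np.c_[loc(v,np.array([P(.141,a) for a in [*range(34,215,3),*range(272,327,3)]])),np.full(80,.044)[:len([*range(34,215,3),*range(272,327,3)])]])
    if gate: poly([(.145,-.025),(.159,-.025),(.159,.025),(.145,.025)],.098,12)
    poly([P(.022/np.cos(np.pi/6),np.degrees(wh)+30+60*i) for i in range(6)],.106,8)
    return out
def refine(p,C,v0,wh0,gate=True,R0=10,show=None,free_cam=False):
    g=cv2.GaussianBlur(cv2.cvtColor(p["color"],cv2.COLOR_RGB2GRAY).astype(np.float32),(0,0),0.8)
    def cam(u):
        C2=C.copy(); C2[:3,:3]=C[:3,:3]@R.from_rotvec([u[4],u[5],0]).as_matrix() if free_cam else C[:3,:3]; return C2
    u=np.array([*v0,wh0,0,0.])
    for it in range(12):
        rad=max(2.5,R0*.75**it); obs=[]
        for q in model(u[:3],u[3],gate):
            uv=proj(p,cam(u),q); t=np.gradient(uv,axis=0); n=np.c_[-t[:,1],t[:,0]]/np.linalg.norm(t,axis=1)[:,None]
            s=np.arange(-rad,rad+.01,.25)
            m=(uv[:,None]+n[:,None]*s[None,:,None]).astype(np.float32)
            val=cv2.remap(g,m[...,0],m[...,1],cv2.INTER_LINEAR); d=np.abs(np.gradient(val,axis=1))*np.exp(-(s/rad)**2)
            k=d.argmax(1); obs.append((n,uv+n*s[k][:,None],d.max(1)>3))
        def res(x):
            r=[]
            for q,(n,o,ok) in zip(model(x[:3],x[3],gate),obs): r.append((((proj(p,cam(x),q)-o)*n).sum(1))*ok)
            return np.r_[np.concatenate(r),(x[4:]*1000 if True else 0)]
        f=least_squares(res,u,loss="soft_l1",f_scale=1.); u=f.x
    r=f.fun
    if show:
        im=p["color"][:,:,::-1].copy(); sc=2.26; im=cv2.resize(im[35:300,160:400],None,fx=sc,fy=sc,interpolation=cv2.INTER_CUBIC)
        for q in model(u[:3],u[3],gate):
            for a in proj(p,cam(u),q): cv2.circle(im,tuple(((a-[160,35]+.5)*sc-.5).round().astype(int)),1,(0,0,255),-1)
        cv2.imwrite("pics/"+show,im)
    return u,np.sqrt(np.mean(np.minimum(np.abs(r),3)**2))
if __name__=="__main__":
    k=np.load("w2K.npy"); p=dict(fx=k[0],fy=k[1],cx=k[2],cy=k[3],dist=k[4:]); C=np.load("w2C.npy")
    p["color"]=cv2.imread("pics/w2.png")[:,:,::-1].copy()
    for fc in(0,1):
      for th in(111,113):
        u,e=refine(p,C,[*r.x[:2],np.radians(th)],np.radians(26),show="edge.png",free_cam=fc)
        print(fc,np.round(u,4),np.degrees(u[2:4]),e)
E
python3 edge.py
```

```text
0 [ 0.5674 -0.1084  1.9375  0.4477  0.      0.    ] [111.01066314  25.65398437] 0.5422488480580606
0 [ 0.5675 -0.1085  1.9378  0.4474  0.      0.    ] [111.02781124  25.63242693] 0.5130940580856835
1 [ 5.6750e-01 -1.0830e-01  1.9378e+00  4.4810e-01  4.0000e-04  0.0000e+00] [111.02752905  25.67166742] 0.5255793211580456
1 [ 5.6740e-01 -1.0840e-01  1.9377e+00  4.5260e-01  3.0000e-04  0.0000e+00] [111.02451029  25.93418575] 0.518942701563133
```

View pics/edge.png

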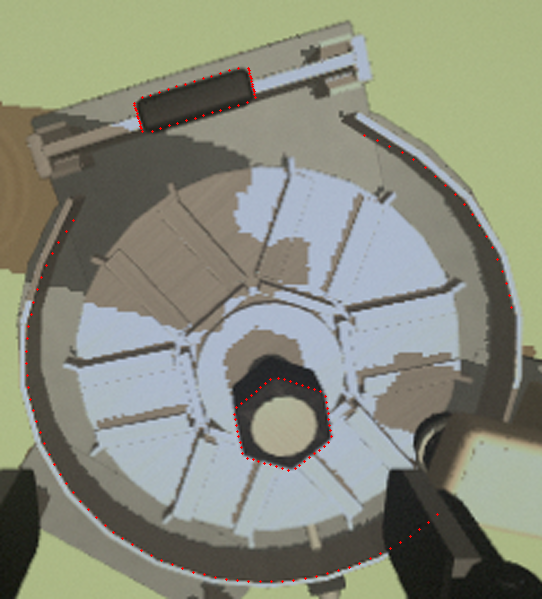

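Run:
```python
from h import *
rel((0.5130,0.0335,0.16,111),(0.5130,0.0335,0.085,111))
```

```text
(0.513, 0.0335, 0.16, 111) -> 0.0001, -0.0000, -1.8499, 0.1046, -0.0079, 0.0897  rows>=9.9
(0.513, 0.0335, 0.085, 111) -> 0.0001, -0.0000, -1.8499, 0.1045, -0.0079, 0.1647  rows>=9.9
```

Call:
move_arm --plan '[0,0,-1.85,0.1045,-0.008,0.09,0.085,0,0,-1.85,0.1045,-0.008,0.09,0.085,0,0,-1.85,0.1045,-0.008,0.09,0.085,0,0,-1.85,0.1045,-0.008,0.09,0.085,0,0,-1.85,0.1045,-0.008,0.09,0.085,0,0,-1.85,0.1045,-0.008,0.09,0.085,0,0,-1.85,0.1045,-0.008,0.09,0.085,0,0,-1.85,0.1045,-0.008,0.09,0.085,0,0,-1.85,0.1045,-0.008,0.09,0.085,0,0,-1.85,0.1045,-0.008,0.09,0.06,0,0,-1.85,0.1045,-0.008,0.09,0.05,0,0,-1.85,0.1045,-0.008,0.09,0.04]'

```text
clock: 6.38
position: [0.513, 0.0331, 0.3147]
ee_rot: [-0.18, 0.984, 0.0, 0.0]
ft_force: [0.2, -0.6, -0.5]
grip_width: 0.468
grasp_force: 0.0
```

Run:
```python
from h import *
st()
p,C=shot("wrist"); save(p,"w3.png")
rel((0.5130,0.0335,0.16,111),(0.5130,0.0335,0.085,111))
im=cv2.resize(p["color"][:,:,::-1],(800,600)); 
for z in (.0):
    pass
```

```text
t 6.38 pos [0.513  0.0331 0.3147] zg 0.1597 phi 110.76 tilt 0.0001 F [ 0.2 -0.6 -0.5] w 0.0400 g 0.0 q [-0.48  0.16  0.36  1.88 -0.06  1.11  1.84]
(0.513, 0.0335, 0.16, 111) -> 0.0000, 0.0000, -0.0034, -0.0002, 0.0003, -0.0003  rows>=0.0
(0.513, 0.0335, 0.085, 111) -> 0.0000, 0.0000, -0.0034, -0.0002, 0.0003, 0.0747  rows>=1.2Traceback (most recent call last):
  File "<stdin>", line 6, in <module>
TypeError: 'float' object is not iterable
```

Run:
```python
from edge import *
p,C=shot("wrist"); u=[.5675,-.1084,np.radians(111.03)]
im=cv2.resize(p["color"][:,:,::-1],(800,600),interpolation=cv2.INTER_CUBIC)
for z in(.098,.068):
    q=loc(u,np.array([(.145,-.025),(.159,-.025),(.159,.025),(.145,.025)])); uv=proj(p,C,np.c_[q,np.full(4,z)])*800/512
    cv2.polylines(im,[uv.round().astype(int)[:,None]],True,(0,255,0),1)
cv2.imwrite("pics/w3b.png",im)
```

```text
(no output)
```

View pics/w3b.png

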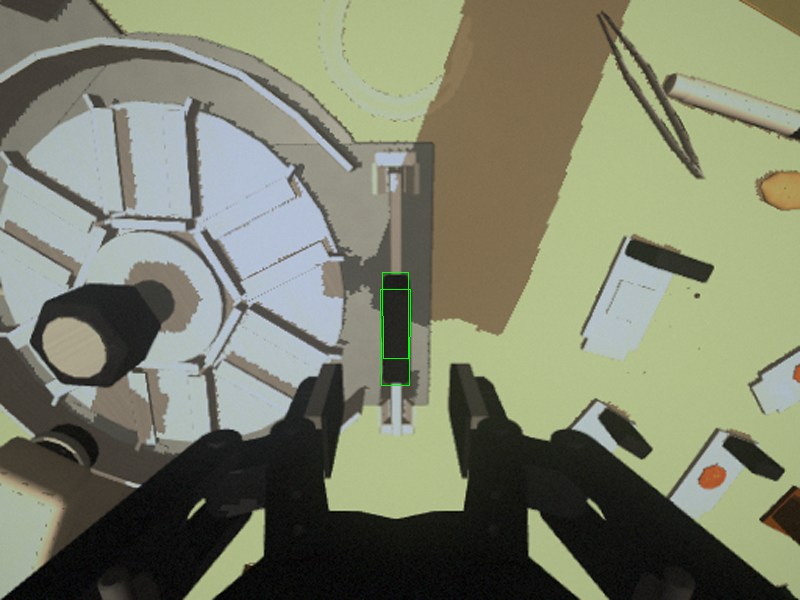

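Call:
move_arm --plan '[0,0,-0.003,0,0,0.04,0.04,0,0,-0.003,0,0,0.075,0.04,0,0,-0.003,0,0,0.075,0.04,0,0,-0.003,0,0,0.075,0.01,0,0,-0.003,0,0,0.075,0.005,0,0,-0.003,0,0,0.075,0.005,0,0,-0.003,0,0,0.075,0.005]' --squeeze 60

```text
clock: 7.35
position: [0.5137, 0.0332, 0.2414]
ee_rot: [-0.183, 0.983, 0.0, 0.002]
ft_force: [-1.6, -0.3, 6.9]
grip_width: 0.154
grasp_force: 59.6
```

Run:
```python
from h import *
st(); print(manip.get_obs()["torque"])
import numpy as np
a=np.radians(111.03+130); print(.5675+.172*np.cos(a),-.1084+.172*np.sin(a))
rel((.513,.0335,.25,111),(.4842,-.2589,.25,61.03))
rel((.4842,-.2589,.25,61.03),start=(.513,.0335,.25,111.03))
```

```text
t 7.35 pos [0.5137 0.0332 0.2414] zg 0.0864 phi 111.14 tilt 0.0031 F [-1.6 -0.3  6.9] w 0.0131 g 59.6 q [-0.47  0.26  0.35  1.95 -0.11  0.95  1.88]
[-0.00291423  0.26816008 -0.02542238]
0.48419152411151223 -0.2588782304691853
(0.513, 0.0335, 0.25, 111) -> -0.0001, 0.0031, 0.0024, 0.0001, 0.0005, -0.1636  rows>=2.6
(0.4842, -0.2589, 0.25, 61.03) -> 0.0012, 0.0029, 0.8746, 0.1324, -0.2619, -0.1639  rows>=5.4
(0.4842, -0.2589, 0.25, 61.03) -> 0.0000, 0.0000, 0.8727, 0.1318, -0.2626, 0.0000  rows>=4.7
```

Call:
move_arm --plan '[0,0,0,0,0,-0.06,0.005,0,0,0,0,0,-0.12,0.005,0,0,0,0,0,-0.165,0.005,0,0,0.3,0.03,-0.08,-0.165,0.005,0,0,0.873,0.1315,-0.2625,-0.165,0.005,0,0,0.873,0.1315,-0.2625,-0.165,0.005,0,0,0.873,0.1315,-0.2625,-0.165,0.005,0,0,0.873,0.1315,-0.2625,-0.165,0.005,0,0,0.873,0.1315,-0.2625,-0.165,0.005,0,0,0.873,0.1315,-0.2625,-0.165,0.005,0,0,0.873,0.1315,-0.2625,-0.165,0.005,0,0,0.873,0.1315,-0.2625,-0.165,0.005]'

```text
clock: 8.85
position: [0.4854, -0.2582, 0.4048]
ee_rot: [0.248, 0.969, 0.0, 0.0]
ft_force: [-0.3, -0.2, -1.3]
grip_width: 0.152
grasp_force: 59.7
```

Run:
```python
from edge import *
st()
p,C=shot("wrist"); u=[.5675,-.1084,np.radians(111.03)]
im=cv2.resize(p["color"][:,:,::-1],(800,600),interpolation=cv2.INTER_CUBIC)
a=np.radians(130); q0=np.array([np.cos(a),np.sin(a)]); n=np.array([-q0[1],q0[0]])
for z,col in((.054,(0,255,0)),):
  for rr,hy in((.172,.0645),):
    q=loc(u,np.array([q0*(rr-.004)-n*hy,q0*(rr+.004)-n*hy,q0*(rr+.004)+n*hy,q0*(rr-.004)+n*hy])); uv=proj(p,C,np.c_[q,np.full(4,z)])*800/512
    cv2.polylines(im,[uv.round().astype(int)[:,None]],True,col,1)
cv2.imwrite("pics/w4b.png",im)
rel((.4842,-.2589,.13,61.03),(.4842,-.2589,.0865,61.03))
```

```text
t 8.85 pos [ 0.4854 -0.2582  0.4048] zg 0.2498 phi 61.25 tilt 0.0005 F [-0.3 -0.2 -1.3] w 0.0130 g 59.7 q [-0.19  0.18  0.67  1.69 -0.12  1.31  1.58]
(0.4842, -0.2589, 0.13, 61.03) -> 0.0004, -0.0000, 0.0034, 0.0007, -0.0011, 0.1197  rows>=1.9
(0.4842, -0.2589, 0.0865, 61.03) -> 0.0004, -0.0000, 0.0034, 0.0007, -0.0011, 0.1632  rows>=2.6
```

View pics/w4b.png

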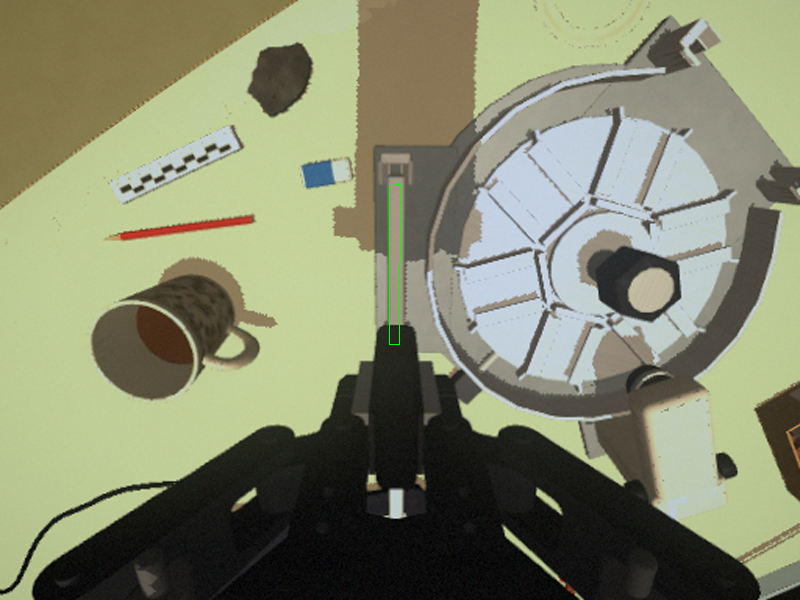

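Call:
move_arm --plan '[0,0,0.003,0.0007,-0.0011,0.05,0.005,0,0,0.003,0.0007,-0.0011,0.1,0.005,0,0,0.003,0.0007,-0.0011,0.11,0.005,0,0,0.003,0.0007,-0.0011,0.12,0.005,0,0,0.003,0.0007,-0.0011,0.13,0.005,0,0,0.003,0.0007,-0.0011,0.14,0.005,0,0,0.003,0.0007,-0.0011,0.15,0.005,0,0,0.003,0.0007,-0.0011,0.15,0.005]'

```text
clock: 9.9
position: [0.4838, -0.2593, 0.2539]
ee_rot: [0.251, 0.968, 0.0, -0.001]
ft_force: [1.0, 2.4, -2.3]
grip_width: 0.15
grasp_force: 59.4
```

Run:
```python
from h import *
st(); print(manip.get_obs()["torque"])
rel((.4842,-.2589,.0865,61.03))
```

```text
t 9.90 pos [ 0.4838 -0.2593  0.2539] zg 0.0989 phi 60.98 tilt 0.0013 F [ 1.   2.4 -2.3] w 0.0128 g 59.4 q [-0.13  0.35  0.63  1.86 -0.24  1.01  1.67]
[ 0.57865072 -0.16326273  0.07324271]
(0.4842, -0.2589, 0.0865, 61.03) -> 0.0001, -0.0013, -0.0008, -0.0001, 0.0005, 0.0124  rows>=0.2
```

Call:
move_arm --plan '[0,0,0,0,0.0005,0.007,0.005,0,0,0,0,0.0005,0.0135,0.005,0,0,0,0,0.0005,0.0135,0.005,0,0,0,0,0.0005,0.0135,0.03,0,0,0,0,0.0005,0.0135,0.05,0,0,0,0,0.0005,0.0135,0.05]'

```text
clock: 10.65
position: [0.4841, -0.2594, 0.2411]
ee_rot: [0.251, 0.968, -0.0, -0.0]
ft_force: [-0.6, -0.8, 0.7]
grip_width: 0.587
grasp_force: 0.0
```

Run:
```python
from h import *
st()
rel((.4842,-.2589,.2,61.03),(.5675,-.1084,.2,16.7))
rel((.5675,-.1084,.2,16.7),start=(.4842,-.2589,.2,61.03))
```

```text
t 10.65 pos [ 0.4841 -0.2594  0.2411] zg 0.0861 phi 60.96 tilt 0.0002 F [-0.6 -0.8  0.7] w 0.0501 g 0.0 q [-0.12  0.37  0.63  1.87 -0.25  0.98  1.68]
(0.4842, -0.2589, 0.2, 61.03) -> -0.0001, -0.0002, -0.0013, 0.0001, 0.0005, -0.1139  rows>=1.8
(0.5675, -0.1084, 0.2, 16.7) -> -0.0001, -0.0001, 0.7724, 0.0003, 0.1725, -0.1140  rows>=4.1
(0.5675, -0.1084, 0.2, 16.7) -> 0.0000, 0.0000, 0.7737, 0.0000, 0.1720, 0.0000  rows>=4.1
```

Call:
move_arm --plan '[0,0,0,0,0,-0.06,0.05,0,0,0,0,0,-0.114,0.085,0,0,0.2,0,0.04,-0.114,0.085,0,0,0.7725,0,0.1725,-0.114,0.085,0,0,0.7725,0,0.1725,-0.114,0.085,0,0,0.7725,0,0.1725,-0.114,0.085,0,0,0.7725,0,0.1725,-0.114,0.085,0,0,0.7725,0,0.1725,-0.114,0.085,0,0,0.7725,0,0.1725,-0.114,0.085,0,0,0.7725,0,0.1725,-0.114,0.085]'

```text
clock: 11.9
position: [0.5676, -0.1093, 0.3553]
ee_rot: [0.597, 0.802, 0.0, 0.0]
ft_force: [-0.4, -0.3, -0.0]
grip_width: 0.992
grasp_force: 0.0
```

Run:
```python
from edge import *
st()
p,C=shot("wrist")
for th in (25,27):
    u,e=refine(p,C,[.5675,-.1084,np.radians(111.03)],np.radians(th),gate=False,R0=6,show="edge2.png"); print(np.round(u,4),np.degrees(u[2:4]),e)
rel((.5675,-.1084,.092,16.7))
```

```text
t 11.90 pos [ 0.5676 -0.1093  0.3553] zg 0.2003 phi 16.70 tilt 0.0003 F [-0.4 -0.3 -0. ] w 0.0847 g 0.0 q [-0.46  0.3   0.69  1.69 -0.2   1.22  0.57]
[ 0.5673 -0.1078  1.9135  0.5001  0.      0.    ] [109.63693291  28.6550375 ] 0.54003986832641
[ 0.5673 -0.1078  1.9138  0.502   0.      0.    ] [109.65007378  28.76268805] 0.5615945614514597
(0.5675, -0.1084, 0.092, 16.7) -> 0.0003, -0.0002, -0.0001, 0.0007, 0.0001, 0.1083  rows>=1.7
```

Call:
move_arm --plan '[0,0,0,0.0007,0,0.054,0.085,0,0,0,0.0007,0,0.108,0.085,0,0,0,0.0007,0,0.108,0.06,0,0,0,0.0007,0,0.108,0.03,0,0,0,0.0007,0,0.108,0.03,0,0,0,0.0007,0,0.108,0.03,0,0,0.12,0.0007,0,0.108,0.03,0,0,0.24,0.0007,0,0.108,0.03,0,0,0.36,0.0007,0,0.108,0.03,0,0,0.448,0.0007,0,0.108,0.03,0,0,0.448,0.0007,0,0.108,0.03,0,0,0.448,0.0007,0,0.108,0.03]'

```text
clock: 13.45
position: [0.5681, -0.1085, 0.2499]
ee_rot: [0.761, 0.649, 0.001, 0.001]
ft_force: [-3.8, -0.1, 8.2]
grip_width: 0.501
grasp_force: 62.7
```

Run:
```python
from h import *
st(); print(manip.get_obs()["torque"])
```

```text
t 13.45 pos [ 0.5681 -0.1085  0.2499] zg 0.0949 phi -9.03 tilt 0.0027 F [-3.8 -0.1  8.2] w 0.0428 g 62.7 q [-0.49  0.45  0.74  1.79 -0.35  1.03  0.23]
[-0.18766679  1.23619552 -0.42677577]
```

Call:
move_arm --plan '[0,0,0.448,0,0,-0.002,0.06,0,0,0.448,0,0,-0.002,0.085,0,0,0.448,0,0,-0.054,0.085,0,0,0.448,0,0,-0.108,0.085,0,0,0.448,0,0,-0.108,0.085,0,0,0.448,0,0,-0.108,0.085]'

```text
clock: 14.2
position: [0.5678, -0.1078, 0.3564]
ee_rot: [0.885, 0.465, 0.001, 0.0]
ft_force: [-0.6, 0.4, -0.9]
grip_width: 0.995
grasp_force: 0.0
```

Run:
```python
from edge import *
st()
p,C=shot("wrist")
for th in (-1,1):
    u,e=refine(p,C,[.5675,-.1084,np.radians(111.03)],np.radians(th),gate=False,R0=6,show="edge2.png"); print(np.round(u,4),np.degrees(u[2:4]),np.degrees(u[2]+u[3]),e)
```

```text
t 14.20 pos [ 0.5678 -0.1078  0.3564] zg 0.2014 phi -34.61 tilt 0.0025 F [-0.6  0.4 -0.9] w 0.0850 g 0.0 q [-0.63  0.35  0.91  1.69 -0.29  1.24 -0.25]
[ 0.5677 -0.1076  1.9379 -0.0126  0.      0.    ] [111.0361642   -0.72166019] 110.31450400879429 0.7147628753223909
[ 0.5678 -0.1077  1.9311 -0.0054  0.      0.    ] [110.64363115  -0.30897487] 110.33465627803281 0.6862888515121464
```

```bash
cat > slide.py <<'E'
from edge import *
def smodel(v,wt):
    out=[]
    def poly(q,z):
        for i in range(len(q)):
            t=np.linspace(.06,.94,12)[:,None]; s=np.array(q[i])*(1-t)+np.array(q[(i+1)%len(q)])*t
            out.append(np.c_[loc(v,s),np.full(12,z)])
    poly([(-.006,-wt/2),(.006,-wt/2),(.006,wt/2),(-.006,wt/2)],.040)
    h=.022
    for a,b in [((.012,h),(.072,h)),((.012,-h),(.072,-h)),((.08,-.015),(.08,.015))]:
        t=np.linspace(.03,.97,16)[:,None]; s=np.array(a)*(1-t)+np.array(b)*t
        out.append(np.c_[loc(v,s),np.full(16,.005)])
    return out
def sfit(p,C,v0,wt,R0=8,show=None):
    g=cv2.GaussianBlur(cv2.cvtColor(p["color"],cv2.COLOR_RGB2GRAY).astype(np.float32),(0,0),0.8); u=np.array(v0,float)
    for it in range(14):
        rad=max(2.5,R0*.8**it); obs=[]
        for q in smodel(u,wt):
            uv=proj(p,C,q); t=np.gradient(uv,axis=0); n=np.c_[-t[:,1],t[:,0]]/np.linalg.norm(t,axis=1)[:,None]; s=np.arange(-rad,rad+.01,.25)
            m=(uv[:,None]+n[:,None]*s[None,:,None]).astype(np.float32)
            val=cv2.remap(g,m[...,0],m[...,1],cv2.INTER_LINEAR); d=np.abs(np.gradient(val,axis=1))*np.exp(-(s/rad)**2)
            obs.append((n,uv+n*s[d.argmax(1)][:,None],d.max(1)>2))
        f=least_squares(lambda x:np.concatenate([(((proj(p,C,q)-o)*n).sum(1))*ok for q,(n,o,ok) in zip(smodel(x,wt),obs)]),u,loss="soft_l1",f_scale=1.); u=f.x
    if show:
        im=p["color"][:,:,::-1].copy(); sc=3; c=proj(p,C,[[*loc(u,np.array([[.035,0]]))[0],.01]])[0].round().astype(int); x0,y0=np.clip(c-[90,70],0,None)
        im=cv2.resize(im[y0:y0+140,x0:x0+180],None,fx=sc,fy=sc,interpolation=cv2.INTER_CUBIC)
        for q in smodel(u,wt):
            for a in proj(p,C,q): cv2.circle(im,tuple(((a-[x0,y0]+.5)*sc-.5).round().astype(int)),1,(0,0,255),-1)
        cv2.imwrite("pics/"+show,im)
    return u,np.sqrt(np.mean(np.minimum(np.abs(f.fun),3)**2))
def slides(p,C):
    """network origins with class"""
    for l in("ref_slide","section_1"):
        print(l,[(np.round(w(C,d["position"]),4).tolist(),round(d["conf"],2)) for d in manip.tip_of(p,l)])
def hover(v,back=0,z=.16): # grasp target over tab
    q=loc(v,np.array([[-back,0]]))[0]; return (q[0],q[1],z,np.degrees(v[2])+90)
E
python3 - <<'E'
from h import *
rel((.545,.235,.16,75))
E
```

```text
(0.545, 0.235, 0.16, 75) -> 0.0010, -0.0006, -1.9131, 0.2691, -0.2132, 0.0408  rows>=10.2
```

View pics/edge2.png

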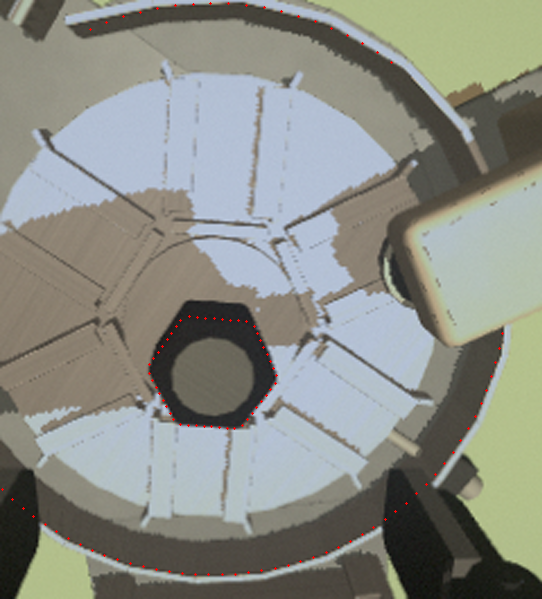

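Call:
move_arm --plan '[0,0,-1.913,0.269,-0.213,0.041,0.085,0,0,-1.913,0.269,-0.213,0.041,0.085,0,0,-1.913,0.269,-0.213,0.041,0.085,0,0,-1.913,0.269,-0.213,0.041,0.085,0,0,-1.913,0.269,-0.213,0.041,0.085,0,0,-1.913,0.269,-0.213,0.041,0.085,0,0,-1.913,0.269,-0.213,0.041,0.085,0,0,-1.913,0.269,-0.213,0.041,0.085,0,0,-1.913,0.269,-0.213,0.041,0.085,0,0,-1.913,0.269,-0.213,0.041,0.085,0,0,-1.913,0.269,-0.213,0.041,0.085,0,0,-1.913,0.269,-0.213,0.041,0.085]'

```text
clock: 15.75
position: [0.5452, 0.2345, 0.3138]
ee_rot: [0.132, 0.991, -0.0, -0.0]
ft_force: [0.4, 0.2, -0.4]
grip_width: 0.996
grasp_force: 0.0
```

Run:
```python
from slide import *
st()
p,C=shot("wrist"); slides(p,C)
for v0 in ([.556,.231,np.radians(-15)],[.553,.234,np.radians(-18)]):
    v,e=sfit(p,C,v0,.026,show="s1.png"); print(np.round(v,4),np.degrees(v[2]),e)
rel(hover(v,0,.1),hover(v,0,.032))
```

```text
t 15.75 pos [0.5452 0.2345 0.3138] zg 0.1588 phi 74.79 tilt 0.0007 F [ 0.4  0.2 -0.4] w 0.0850 g 0.0 q [-0.84  0.34  0.44  1.68 -0.16  1.15  0.94]
ref_slide [([0.4306, 0.1873, 0.0033], 0.73)]
section_1 [([0.5569, 0.2351, 0.0014], 0.94), ([0.5409, 0.3436, -0.0051], 0.78), ([0.5843, 0.4369, 0.0005], 0.68), ([0.431, 0.3847, -0.0], 0.64)]
[ 0.5543  0.2315 -0.2406] -13.78788244978107 0.19364908380936396
[ 0.5542  0.2316 -0.2407] -13.788328895499687 0.1956485833945378
(np.float64(0.5542312462658252), np.float64(0.2315598061523369), 0.1, np.float64(76.21167110450031)) -> -0.0002, -0.0002, -0.0238, -0.0095, -0.0006, 0.0590  rows>=1.0
(np.float64(0.5542312462658252), np.float64(0.2315598061523369), 0.032, np.float64(76.21167110450031)) -> -0.0002, -0.0002, -0.0238, -0.0095, -0.0006, 0.1270  rows>=2.0
```

View pics/s1.png

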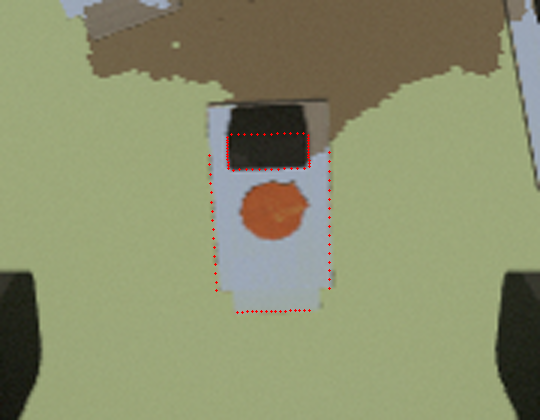

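Call:
move_arm --plan '[0,0,-0.024,-0.0095,-0.0006,0.05,0.07,0,0,-0.024,-0.0095,-0.0006,0.095,0.06,0,0,-0.024,-0.0095,-0.0006,0.127,0.055,0,0,-0.024,-0.0095,-0.0006,0.127,0.055,0,0,-0.024,-0.0095,-0.0006,0.127,0.015,0,0,-0.024,-0.0095,-0.0006,0.127,0.015,0,0,-0.024,-0.0095,-0.0006,0.127,0.015,0,0,-0.024,-0.0095,-0.0006,0.127,0.015,0,0,-0.024,-0.0095,-0.0006,0.08,0.015,0,0,-0.024,-0.0095,-0.0006,0.03,0.015,0,0,-0.024,-0.0095,-0.0006,0.03,0.015]' --squeeze 70

```text
clock: 17.27
position: [0.5557, 0.2318, 0.2895]
ee_rot: [0.119, 0.993, 0.003, 0.003]
ft_force: [-0.3, -0.0, -1.3]
grip_width: 0.286
grasp_force: 69.1
```

Run:
```python
from h import *
st()
rel((.4868,.1016,.13,21.03),(.4868,.1016,.056,21.03))
```

```text
t 17.27 pos [0.5557 0.2318 0.2895] zg 0.1345 phi 76.32 tilt 0.0087 F [-0.3 -0.  -1.3] w 0.0244 g 69.1 q [-0.82  0.39  0.43  1.69 -0.18  1.1   1.  ]
(0.4868, 0.1016, 0.13, 21.03) -> 0.0088, 0.0025, 0.9650, 0.0362, -0.1428, 0.0033  rows>=5.2
(0.4868, 0.1016, 0.056, 21.03) -> 0.0088, 0.0025, 0.9650, 0.0367, -0.1433, 0.0773  rows>=5.2
```

Run:
```python
from h import *
rel((.4868,.1016,.13,21.03),start=(.5542,.2316,.1288,76.2))
```

```text
(0.4868, 0.1016, 0.13, 21.03) -> 0.0000, 0.0000, 0.9629, 0.0344, -0.1423, -0.0012  rows>=5.2
```

Call:
move_arm --plan '[0,0,0.963,0.0344,-0.1423,0,0.015,0,0,0.963,0.0344,-0.1423,0,0.015,0,0,0.963,0.0344,-0.1423,0,0.015,0,0,0.963,0.0344,-0.1423,0,0.015,0,0,0.963,0.0344,-0.1423,0,0.015,0,0,0.963,0.0344,-0.1423,0,0.015,0,0,0.963,0.0344,-0.1423,0,0.015,0,0,0.963,0.0344,-0.1423,0,0.015]'

```text
clock: 18.27
position: [0.4873, 0.1014, 0.2841]
ee_rot: [0.564, 0.826, -0.0, -0.0]
ft_force: [0.1, 0.2, -0.6]
grip_width: 0.285
grasp_force: 69.2
```

```bash
cat > draw.py <<'E'
from slide import *
u0=[.5675,-.1084,np.radians(111.03)]
def see(f,dz=0.,u=u0,zg0=.032):
    """overlay: gate slot edges (red), posts groove (green), held slide nominal (blue)"""
    o=manip.get_obs(); S=T(o["position"],o["ee_rot"]); p,C=shot("wrist"); s=1.5625
    im=cv2.resize(p["color"][:,:,::-1],(800,600),interpolation=cv2.INTER_CUBIC)
    def dr(X,col,cl=False): cv2.polylines(im,[(proj(p,C,X)*s).round().astype(int)[:,None]],cl,col,1)
    for sg in(1,-1):
        q=loc(u,np.array([(.118,sg*.02375),(.06,sg*.02375)])); dr(np.c_[q,[.021,.021]],(0,0,255)); dr(np.c_[q,[.034,.034]],(0,200,255))
        q=loc(u,np.array([(.148,sg*.0645),(.156,sg*.0645)])); dr(np.c_[q,[.054,.054]],(0,255,0))
    L=np.array([(-6,22),(72,22),(72,17),(80,17),(80,-17),(72,-17),(72,-22),(-6,-22)])/1000
    # slide frame in tool: nose = -tool x, y = -tool y?, underside zg0 below grasp
    X=np.c_[-L[:,0],L[:,1],np.full(8,.155+zg0-.005)]; dr((S[:3,:3]@X.T).T+S[:3,3],(255,0,0),True)
    cv2.imwrite("pics/"+f,im); return p,C
E
python3 - <<'E'
from draw import *
st(); see("h1.png")
E
```

```text
t 18.27 pos [0.4873 0.1014 0.2841] zg 0.1291 phi 21.31 tilt 0.0001 F [ 0.1  0.2 -0.6] w 0.0243 g 69.2 q [-0.87  0.17  0.63  1.96 -0.12  1.04  0.18]
```

View pics/h1.png

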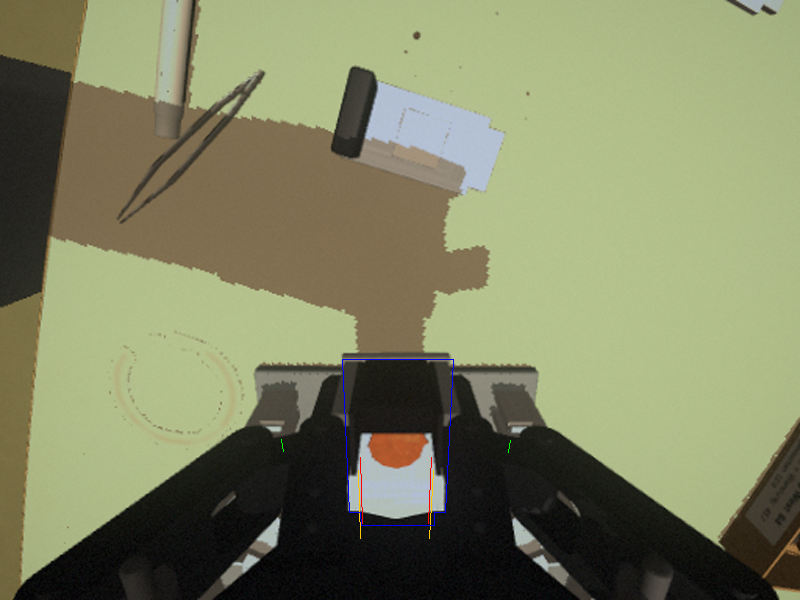

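Run:
```python
from h import *
a=np.radians(111.1); 
for r in(.215,.19,.14,.130): rel((.5675+r*np.cos(a),-.1084+r*np.sin(a),.0555,21.1))
```

```text
(np.float64(0.490100686254189), np.float64(0.09218500998748017), 0.0555, 21.1) -> -0.0000, -0.0001, 0.0031, -0.0096, -0.0007, 0.0736  rows>=1.2
(np.float64(0.4991006064571903), np.float64(0.06886117161684294), 0.0555, 21.1) -> -0.0000, -0.0001, 0.0031, -0.0346, -0.0008, 0.0736  rows>=1.3
(np.float64(0.5171004468631928), np.float64(0.022213494875568507), 0.0555, 21.1) -> -0.0000, -0.0001, 0.0031, -0.0846, -0.0010, 0.0736  rows>=1.8
(np.float64(0.5207004149443933), np.float64(0.012883959527313596), 0.0555, 21.1) -> -0.0000, -0.0001, 0.0031, -0.0946, -0.0010, 0.0736  rows>=1.9
```

Call:
move_arm --plan '[0,0,0.003,-0.003,-0.0007,0.04,0.015,0,0,0.003,-0.0096,-0.0007,0.0736,0.015,0,0,0.003,-0.0096,-0.0007,0.0736,0.015,0,0,0.003,-0.021,-0.0008,0.0736,0.015,0,0,0.003,-0.0345,-0.0008,0.0736,0.015,0,0,0.003,-0.046,-0.0009,0.0736,0.015,0,0,0.003,-0.058,-0.0009,0.0736,0.015,0,0,0.003,-0.07,-0.001,0.0736,0.015,0,0,0.003,-0.081,-0.001,0.0736,0.015,0,0,0.003,-0.086,-0.001,0.0736,0.015,0,0,0.003,-0.086,-0.001,0.0736,0.015]'

```text
clock: 19.7
position: [0.5175, 0.0205, 0.2105]
ee_rot: [0.567, 0.824, -0.0, -0.0]
ft_force: [-0.1, -0.0, 0.3]
grip_width: 0.292
grasp_force: 69.2
```

Run:
```python
from draw import *
st(); print(manip.get_obs()["torque"])
rel((.5207,.0129,.0555,21.1))
see("h2.png")
```

```text
t 19.70 pos [0.5175 0.0205 0.2105] zg 0.0555 phi 20.97 tilt 0.0001 F [-0.1 -0.   0.3] w 0.0249 g 69.2 q [-0.67  0.35  0.63  1.97 -0.26  0.9   0.46]
[-0.00408135 -0.01245777  0.02128967]
(0.5207, 0.0129, 0.0555, 21.1) -> -0.0001, -0.0000, -0.0023, -0.0083, 0.0003, 0.0000  rows>=0.1
```

View pics/h2.png

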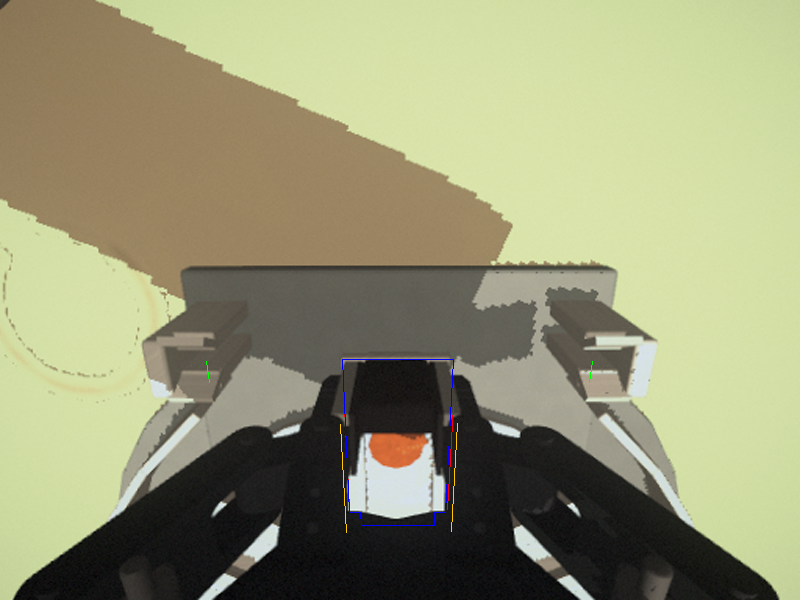

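Call:
move_arm --plan '[0,0,-0.002,-0.004,0.0003,0,0.015,0,0,-0.002,-0.008,0.0003,0.001,0.015,0,0,-0.002,-0.0095,0.0003,0.001,0.015,0,0,-0.002,-0.0105,0.0003,0.001,0.015,0,0,-0.002,-0.0105,0.0003,0.001,0.015]'

```text
clock: 20.38
position: [0.5217, 0.013, 0.2102]
ee_rot: [0.565, 0.825, 0.001, -0.001]
ft_force: [-5.1, 8.9, 10.2]
grip_width: 0.283
grasp_force: 70.7
```

Run:
```python
from h import *
st(); print(manip.get_obs()["torque"]); p=manip.get_obs()["position"]; print(np.hypot(p[0]-.5675,p[1]+.1084))
```

```text
t 20.38 pos [0.5217 0.013  0.2102] zg 0.0552 phi 21.22 tilt 0.0032 F [-5.1  8.9 10.2] w 0.0241 g 70.7 q [-0.65  0.36  0.63  1.96 -0.27  0.9   0.48]
[ 1.65042004  0.99262046 -0.07012775]
0.12979487230344156
```

Run:
```python
from h import *
rel((.5675,-.1082,.16,51.1),start=(.5212,.0118,.0545,21.1))
```

```text
(0.5675, -0.1082, 0.16, 51.1) -> 0.0000, 0.0000, -0.5236, -0.1286, -0.0000, -0.1055  rows>=2.8
```

Call:
move_arm --plan '[0,0,0,0.001,0,0,0.04,0,0,0,0.001,0,0,0.06,0,0,0,0.001,0,0,0.06,0,0,0,0.001,0,-0.05,0.06,0,0,0,0.001,0,-0.1055,0.085,0,0,0,0.001,0,-0.1055,0.085]'

```text
clock: 21.12
position: [0.5224, 0.0115, 0.319]
ee_rot: [0.566, 0.825, 0.003, 0.002]
ft_force: [0.2, 0.8, -1.4]
grip_width: 0.996
grasp_force: 0.0
```

Call:
move_arm --plan '[0,0,-0.2,-0.04,0,0,0.085,0,0,-0.5236,-0.1296,0,0,0.085,0,0,-0.5236,-0.1296,0,0,0.085,0,0,-0.5236,-0.1296,0,0,0.085,0,0,-0.5236,-0.1296,0,0,0.085]'

```text
clock: 21.75
position: [0.5676, -0.1085, 0.3143]
ee_rot: [0.334, 0.943, -0.0, -0.001]
ft_force: [-0.9, 0.9, -1.0]
grip_width: 0.999
grasp_force: 0.0
```

```bash
cat >> slide.py <<'E'
def homefit(p,C,ang=111.03,wt=.026,show=None,ax=(.5675,-.1084)):
    C2=C.copy(); C2[2,3]-=.021; a=np.radians(ang)
    v,e=sfit(p,C2,[ax[0]+.130*np.cos(a),ax[1]+.130*np.sin(a),a+np.pi],wt,R0=5,show=show)
    d=v[:2]-ax; print("home r %.4f at %.2f deg, slide dir %.2f, rms %.2f"%(np.hypot(*d),np.degrees(np.arctan2(d[1],d[0])),np.degrees(v[2])-180,e))
E
python3 - <<'E'
from slide import *
st(); p,C=shot("wrist"); homefit(p,C,show="home1.png")
u,e=refine(p,C,[.5675,-.1084,np.radians(111.03)],0,gate=False,R0=6); print(np.round(u,4),np.degrees(u[2]+u[3]),e)
rel((.5675,-.1082,.096,51.1))
E
```

```text
t 21.75 pos [ 0.5676 -0.1085  0.3143] zg 0.1593 phi 51.01 tilt 0.0014 F [-0.9  0.9 -1. ] w 0.0853 g 0.0 q [-0.44  0.34  0.67  1.73 -0.23  1.15  1.18]
home r 0.1293 at 111.65 deg, slide dir 106.58, rms 0.80
[ 0.5668 -0.1078  1.9086  0.0362  0.      0.    ] 111.426438060511 0.5365124724541901
(0.5675, -0.1082, 0.096, 51.1) -> -0.0002, -0.0012, -0.0003, -0.0002, -0.0003, 0.0635  rows>=1.0
```

Call:
move_arm --plan '[0,0,0,0,0,0.032,0.075,0,0,0,0,0,0.0635,0.06,0,0,0,0,0,0.0635,0.055,0,0,0,0,0,0.0635,0.03,0,0,0,0,0,0.0635,0.03,0,0,0,0,0,0.0635,0.03]'

```text
clock: 22.55
position: [0.5679, -0.1081, 0.2525]
ee_rot: [0.333, 0.943, 0.001, -0.0]
ft_force: [-3.0, 5.3, 3.0]
grip_width: 0.5
grasp_force: 74.4
```

Call:
move_arm --plan '[0,0,0.13,0,0,0,0.03,0,0,0.27,0,0,0,0.03,0,0,0.41,0,0,0,0.03,0,0,0.55,0,0,0,0.03,0,0,0.69,0,0,0,0.03,0,0,0.83,0,0,0,0.03,0,0,0.96,0,0,0,0.03,0,0,1.047,0,0,0,0.03,0,0,1.047,0,0,0,0.03,0,0,1.047,0,0,0,0.03]'

```text
clock: 23.8
position: [0.5684, -0.108, 0.2525]
ee_rot: [0.759, 0.651, 0.001, -0.0]
ft_force: [-0.9, 5.7, 4.3]
grip_width: 0.5
grasp_force: 74.5
```

Run:
```python
from h import *
st(); print(manip.get_obs()["torque"])
```

```text
t 23.80 pos [ 0.5684 -0.108   0.2525] zg 0.0975 phi -8.72 tilt 0.0022 F [-0.9  5.7  4.3] w 0.0427 g 74.5 q [-0.57  0.48  0.86  1.79 -0.42  1.05  0.29]
[ 1.16689974  0.56760198 -0.17687272]
```

Run:
```python
from h import *
rel((.530,.346,.16,87),start=(.568,-.108,.176,-8.8))
```

```text
(0.53, 0.346, 0.16, 87) -> -0.0000, -0.0000, -1.6720, 0.4428, -0.1070, 0.0160  rows>=9.0
```

Call:
move_arm --plan '[0,0,0,0,0,0,0.06,0,0,0,0,0,0,0.085,0,0,0,0,0,-0.04,0.085,0,0,0,0,0,-0.08,0.085,0,0,0,0,0,-0.08,0.085]'

```text
clock: 24.42
position: [0.5686, -0.1099, 0.3346]
ee_rot: [0.76, 0.65, 0.002, 0.002]
ft_force: [-0.7, -0.4, 0.8]
grip_width: 1.001
grasp_force: 0.0
```

Run:
```python
from slide import *
st(); p,C=shot("wrist"); homefit(p,C,ang=51.1)
u,e=refine(p,C,[.5675,-.1084,np.radians(111.1)],np.radians(0),gate=False,R0=5); print(np.round(u,4),np.degrees(u[2]+u[3]),e)
```

```text
t 24.43 pos [ 0.5686 -0.1099  0.3346] zg 0.1796 phi -8.89 tilt 0.0054 F [-0.7 -0.4  0.8] w 0.0854 g 0.0 q [-0.63  0.38  0.92  1.72 -0.33  1.2   0.22]
home r 0.1312 at 52.69 deg, slide dir 49.71, rms 0.61
[ 0.5674 -0.1077  1.9026  0.0522  0.      0.    ] 112.00440648345932 0.5215622128955042
```

Call:
move_arm --plan '[0,0,-1.672,0.443,-0.107,0.016,0.085,0,0,-1.672,0.443,-0.107,0.016,0.085,0,0,-1.672,0.443,-0.107,0.016,0.085,0,0,-1.672,0.443,-0.107,0.016,0.085,0,0,-1.672,0.443,-0.107,0.016,0.085,0,0,-1.672,0.443,-0.107,0.016,0.085,0,0,-1.672,0.443,-0.107,0.016,0.085,0,0,-1.672,0.443,-0.107,0.016,0.085,0,0,-1.672,0.443,-0.107,0.016,0.085,0,0,-1.672,0.443,-0.107,0.016,0.085,0,0,-1.672,0.443,-0.107,0.016,0.085,0,0,-1.672,0.443,-0.107,0.016,0.085]'

```text
clock: 25.98
position: [0.5305, 0.345, 0.3154]
ee_rot: [0.028, 1.0, -0.0, -0.0]
ft_force: [-0.0, 1.3, -0.8]
grip_width: 0.992
grasp_force: 0.0
```

```bash
cat > find.py <<'E'
import sys
from slide import *
x,y,a,wt=map(float,sys.argv[1:5])
st(); p,C=shot("wrist"); slides(p,C)
for da in(-4,4):
    v,e=sfit(p,C,[x,y,np.radians(a+da)],wt,show="s_%s.png"%sys.argv[5]); print(np.round(v,4),"%.2f rms %.2f"%(np.degrees(v[2]),e))
rel(hover(v,0,.032))
E
python3 find.py .539 .3445 -2 .026 B
```

```text
t 25.98 pos [0.5305 0.345  0.3154] zg 0.1604 phi 86.77 tilt 0.0002 F [-0.   1.3 -0.8] w 0.0847 g 0.0 q [-0.99  0.43  0.45  1.57 -0.2   1.18  1.01]
ref_slide [([0.4338, 0.1888, 0.0037], 0.87)]
section_1 [([0.5376, 0.341, -0.0048], 0.92), ([0.4297, 0.3834, -0.0016], 0.81), ([0.5846, 0.4362, -0.0014], 0.55)]
[ 0.5391  0.3441 -0.2733] -15.66 rms 0.54
[0.5394 0.3445 0.022 ] 1.26 rms 0.11
(np.float64(0.5394105409402968), np.float64(0.34448030074778435), 0.032, np.float64(91.25784377282105)) -> 0.0001, -0.0000, -0.0767, -0.0090, -0.0003, 0.1286  rows>=2.1
```

Run:
```python
from h import *
rel((.4865,.1015,.13,21.1),start=(.5394,.3445,.1305,91.2))
```

```text
(0.4865, 0.1015, 0.13, 21.1) -> 0.0000, 0.0000, 1.2235, 0.0580, -0.2418, 0.0005  rows>=6.6
```

Call:
move_arm --plan '[0,0,-0.077,-0.009,-0.0003,0.05,0.07,0,0,-0.077,-0.009,-0.0003,0.095,0.06,0,0,-0.077,-0.009,-0.0003,0.1285,0.055,0,0,-0.077,-0.009,-0.0003,0.1285,0.055,0,0,-0.077,-0.009,-0.0003,0.1285,0.015,0,0,-0.077,-0.009,-0.0003,0.1285,0.015,0,0,-0.077,-0.009,-0.0003,0.1285,0.015,0,0,-0.077,-0.009,-0.0003,0.1285,0.015,0,0,-0.077,-0.009,-0.0003,0.08,0.015,0,0,-0.077,-0.009,-0.0003,0.03,0.015,0,0,-0.077,-0.009,-0.0003,0.03,0.015]'

```text
clock: 27.5
position: [0.5408, 0.345, 0.2912]
ee_rot: [-0.012, 1.0, 0.003, 0.003]
ft_force: [-0.1, 0.9, -0.8]
grip_width: 0.285
grasp_force: 69.1
```

Call:
move_arm --plan '[0,0,1.2235,0.058,-0.2418,0,0.015,0,0,1.2235,0.058,-0.2418,0,0.015,0,0,1.2235,0.058,-0.2418,0,0.015,0,0,1.2235,0.058,-0.2418,0,0.015,0,0,1.2235,0.058,-0.2418,0,0.015,0,0,1.2235,0.058,-0.2418,0,0.015,0,0,1.2235,0.058,-0.2418,0,0.015,0,0,1.2235,0.058,-0.2418,0,0.015,0,0,1.2235,0.058,-0.2418,0,0.015,0,0,1.2235,0.058,-0.2418,0,0.015]'

```text
clock: 28.75
position: [0.487, 0.1015, 0.2856]
ee_rot: [0.564, 0.826, 0.0, -0.0]
ft_force: [-0.4, 0.5, -0.4]
grip_width: 0.29
grasp_force: 69.2
```

```bash
cat > ins.py <<'E'
from draw import *
st(); print(manip.get_obs()["torque"])
a=np.radians(111.1)
for r in(.225,.19,.138,.130,.128): rel((.5675+r*np.cos(a),-.1084+r*np.sin(a),.0555,21.1))
E
python3 ins.py; python3 -c "
from draw import *
see('h3.png')"
```

```text
t 28.75 pos [0.487  0.1015 0.2856] zg 0.1306 phi 21.31 tilt 0.0001 F [-0.4  0.5 -0.4] w 0.0247 g 69.2 q [-0.97  0.18  0.74  1.97 -0.14  1.04  0.21]
[-0.00461451  0.02510605  0.02403112]
(np.float64(0.4865007181729885), np.float64(0.10151454533573506), 0.0555, 21.1) -> 0.0001, -0.0001, 0.0037, 0.0002, -0.0005, 0.0751  rows>=1.2
(np.float64(0.4991006064571903), np.float64(0.06886117161684294), 0.0555, 21.1) -> 0.0001, -0.0001, 0.0037, -0.0348, -0.0006, 0.0751  rows>=1.3
(np.float64(0.517820440479433), np.float64(0.020347587805917527), 0.0555, 21.1) -> 0.0001, -0.0001, 0.0037, -0.0868, -0.0008, 0.0751  rows>=1.8
(np.float64(0.5207004149443933), np.float64(0.012883959527313596), 0.0555, 21.1) -> 0.0001, -0.0001, 0.0037, -0.0948, -0.0008, 0.0751  rows>=1.9
(np.float64(0.5214204085606334), np.float64(0.011018052457662617), 0.0555, 21.1) -> 0.0001, -0.0001, 0.0037, -0.0968, -0.0009, 0.0751  rows>=2.0
```

View pics/h3.png

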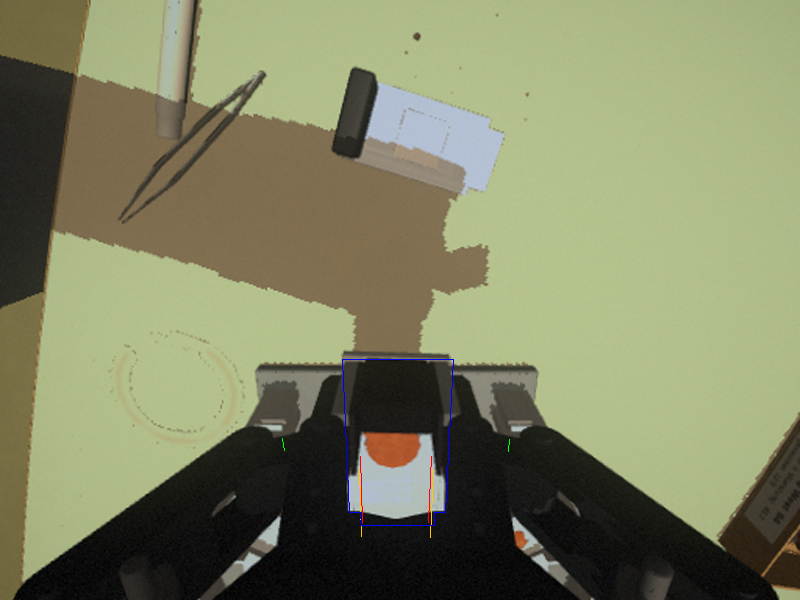

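Call:
move_arm --plan '[0,0,0.004,0,-0.0006,0.04,0.015,0,0,0.004,-0.0096,-0.0006,0.075,0.015,0,0,0.004,-0.0096,-0.0006,0.075,0.015,0,0,0.004,-0.021,-0.0006,0.075,0.015,0,0,0.004,-0.0345,-0.0006,0.075,0.015,0,0,0.004,-0.046,-0.0007,0.075,0.015,0,0,0.004,-0.058,-0.0007,0.075,0.015,0,0,0.004,-0.07,-0.0008,0.075,0.015,0,0,0.004,-0.081,-0.0008,0.075,0.015,0,0,0.004,-0.087,-0.0008,0.075,0.015,0,0,0.004,-0.087,-0.0008,0.075,0.015]'

```text
clock: 30.18
position: [0.5179, 0.0192, 0.2105]
ee_rot: [0.567, 0.824, -0.0, 0.0]
ft_force: [1.6, -0.8, -1.1]
grip_width: 0.285
grasp_force: 70.0
```

```bash
python3 ins.py
```

```text
t 30.18 pos [0.5179 0.0192 0.2105] zg 0.0555 phi 20.94 tilt 0.0009 F [ 1.6 -0.8 -1.1] w 0.0244 g 70.0 q [-0.74  0.37  0.72  1.97 -0.31  0.91  0.5 ]
[-0.06463632 -0.40317333  0.131606  ]
(np.float64(0.4865007181729885), np.float64(0.10151454533573506), 0.0555, 21.1) -> -0.0004, 0.0008, -0.0029, 0.0881, 0.0001, -0.0000  rows>=1.4
(np.float64(0.4991006064571903), np.float64(0.06886117161684294), 0.0555, 21.1) -> -0.0004, 0.0008, -0.0029, 0.0531, 0.0002, -0.0000  rows>=0.9
(np.float64(0.517820440479433), np.float64(0.020347587805917527), 0.0555, 21.1) -> -0.0004, 0.0008, -0.0029, 0.0011, 0.0004, 0.0000  rows>=0.0
(np.float64(0.5207004149443933), np.float64(0.012883959527313596), 0.0555, 21.1) -> -0.0004, 0.0008, -0.0029, -0.0069, 0.0004, 0.0000  rows>=0.1
(np.float64(0.5214204085606334), np.float64(0.011018052457662617), 0.0555, 21.1) -> -0.0004, 0.0008, -0.0029, -0.0089, 0.0004, 0.0000  rows>=0.1
```

Call:
move_arm --plan '[0,0,-0.002,-0.004,0.0004,0,0.015,0,0,-0.002,-0.007,0.0004,0.001,0.015,0,0,-0.002,-0.0085,0.0004,0.001,0.015,0,0,-0.002,-0.0095,0.0004,0.001,0.015,0,0,-0.002,-0.0095,0.0004,0.001,0.015]'

```text
clock: 30.8
position: [0.5219, 0.0135, 0.2103]
ee_rot: [0.565, 0.825, 0.001, -0.001]
ft_force: [-3.2, 9.2, 11.6]
grip_width: 0.286
grasp_force: 71.6
```

```bash
python3 ins.py | head -2; python3 -c "
from h import *
p=manip.get_obs()['position']; print(np.hypot(p[0]-.5675,p[1]+.1084))"
```

```text
t 30.80 pos [0.5219 0.0135 0.2103] zg 0.0553 phi 21.24 tilt 0.0034 F [-3.2  9.2 11.6] w 0.0244 g 71.6 q [-0.73  0.38  0.72  1.96 -0.32  0.91  0.52]
[ 1.92419597  0.69299227 -0.02019608]
0.13011602002924672
```

Call:
move_arm --plan '[0,0,0,0.0015,0,0,0.04,0,0,0,0.0015,0,0,0.06,0,0,0,0.0015,0,0,0.06,0,0,0,0.0015,0,-0.05,0.06,0,0,0,0.0015,0,-0.1055,0.085,0,0,-0.2,-0.04,0,-0.1055,0.085,0,0,-0.5236,-0.1285,0,-0.1055,0.085,0,0,-0.5236,-0.1285,0,-0.1055,0.085,0,0,-0.5236,-0.1285,0,-0.1055,0.085,0,0,-0.5236,-0.1285,0,-0.1055,0.085,0,0,-0.5236,-0.1285,0,-0.1055,0.085]'

```text
clock: 32.17
position: [0.5678, -0.1072, 0.3149]
ee_rot: [0.333, 0.943, 0.0, -0.0]
ft_force: [0.2, 0.9, -0.2]
grip_width: 0.994
grasp_force: 0.0
```

Run:
```python
from slide import *
st(); p,C=shot("wrist"); homefit(p,C); homefit(p,C,51.1)
u,e=refine(p,C,[.5675,-.1084,np.radians(111.03)],0,gate=False,R0=6); print(np.round(u,4),np.degrees(u[2]+u[3]),e)
rel((.5675,-.1082,.097,51.1))
```

```text
t 32.17 pos [ 0.5678 -0.1072  0.3149] zg 0.1599 phi 51.15 tilt 0.0007 F [ 0.2  0.9 -0.2] w 0.0849 g 0.0 q [-0.5   0.36  0.74  1.74 -0.26  1.15  1.21]
home r 0.1296 at 111.44 deg, slide dir 105.54, rms 0.79
home r 0.1302 at 52.61 deg, slide dir 50.49, rms 0.44
[ 0.5667 -0.1079  1.9087  0.0338  0.      0.    ] 111.29804742468394 0.5778135285522783
(0.5675, -0.1082, 0.097, 51.1) -> 0.0003, -0.0005, 0.0013, -0.0004, -0.0010, 0.0630  rows>=1.0
```

Call:
move_arm --plan '[0,0,0,-0.0004,-0.001,0.032,0.075,0,0,0,-0.0004,-0.001,0.063,0.06,0,0,0,-0.0004,-0.001,0.063,0.055,0,0,0,-0.0004,-0.001,0.063,0.03,0,0,0,-0.0004,-0.001,0.063,0.03,0,0,0,-0.0004,-0.001,0.063,0.03]'

```text
clock: 32.98
position: [0.568, -0.1084, 0.2532]
ee_rot: [0.332, 0.943, 0.001, 0.0]
ft_force: [-0.2, 6.0, -0.5]
grip_width: 0.502
grasp_force: 73.3
```

Call:
move_arm --plan '[0,0,0.13,0,0,0,0.03,0,0,0.27,0,0,0,0.03,0,0,0.41,0,0,0,0.03,0,0,0.55,0,0,0,0.03,0,0,0.69,0,0,0,0.03,0,0,0.83,0,0,0,0.03,0,0,0.96,0,0,0,0.03,0,0,1.047,0,0,0,0.03,0,0,1.047,0,0,0,0.03,0,0,1.047,0,0,0,0.03]'

```text
clock: 34.22
position: [0.5683, -0.1084, 0.2532]
ee_rot: [0.759, 0.651, 0.001, -0.0]
ft_force: [1.4, 5.5, 1.4]
grip_width: 0.497
grasp_force: 73.5
```

Run:
```python
from h import *
st(); print(manip.get_obs()["torque"])
rel((.418,.190,.16,83),start=(.5675,-.1082,.177,-8.9))
```

```text
t 34.23 pos [ 0.5683 -0.1084  0.2532] zg 0.0982 phi -8.71 tilt 0.0025 F [1.4 5.5 1.4] w 0.0425 g 73.5 q [-0.62  0.52  0.93  1.8  -0.47  1.07  0.33]
[ 1.28964653  0.32504558 -0.19445523]
(0.418, 0.19, 0.16, 83) -> -0.0000, -0.0000, -1.6040, 0.2715, -0.1938, 0.0170  rows>=8.6
```

Call:
move_arm --plan '[0,0,0,0,0,0,0.06,0,0,0,0,0,0,0.085,0,0,0,0,0,0,0.085,0,0,0,0,0,-0.04,0.085,0,0,0,0,0,-0.08,0.085,0,0,0,0,0,-0.08,0.085,0,0,0,0,0,-0.08,0.085]'

```text
clock: 35.1
position: [0.5674, -0.1095, 0.3316]
ee_rot: [0.76, 0.65, -0.0, -0.0]
ft_force: [0.0, 0.0, -0.9]
grip_width: 0.998
grasp_force: 0.0
```

Run:
```python
from slide import *
st(); p,C=shot("wrist"); homefit(p,C,51.1); homefit(p,C,-8.9)
u,e=refine(p,C,[.5675,-.1084,np.radians(111.03)],0,gate=False,R0=6); print(np.round(u,4),np.degrees(u[2]+u[3]),e)
rel((.418,.190,.16,83))
```

```text
t 35.10 pos [ 0.5674 -0.1095  0.3316] zg 0.1766 phi -8.86 tilt 0.0005 F [ 0.   0.  -0.9] w 0.0852 g 0.0 q [-0.69  0.42  1.01  1.73 -0.38  1.21  0.27]
home r 0.1313 at 51.80 deg, slide dir 47.08, rms 0.76
home r 0.1257 at -7.85 deg, slide dir -10.76, rms 0.36
[ 0.5675 -0.1076  1.8853  0.0559  0.      0.    ] 111.21952543992978 0.5970824174143803
(0.418, 0.19, 0.16, 83) -> -0.0010, -0.0011, -1.6033, 0.2728, -0.1936, 0.0164  rows>=8.6
```

Call:
move_arm --plan '[0,0,-1.6035,0.2728,-0.1936,0.0165,0.085,0,0,-1.6035,0.2728,-0.1936,0.0165,0.085,0,0,-1.6035,0.2728,-0.1936,0.0165,0.085,0,0,-1.6035,0.2728,-0.1936,0.0165,0.085,0,0,-1.6035,0.2728,-0.1936,0.0165,0.085,0,0,-1.6035,0.2728,-0.1936,0.0165,0.085,0,0,-1.6035,0.2728,-0.1936,0.0165,0.085,0,0,-1.6035,0.2728,-0.1936,0.0165,0.085,0,0,-1.6035,0.2728,-0.1936,0.0165,0.085,0,0,-1.6035,0.2728,-0.1936,0.0165,0.085,0,0,-1.6035,0.2728,-0.1936,0.0165,0.085,0,0,-1.6035,0.2728,-0.1936,0.0165,0.085]'

```text
clock: 36.65
position: [0.4183, 0.1899, 0.3154]
ee_rot: [0.062, 0.998, -0.0, -0.0]
ft_force: [-0.4, 0.2, -0.4]
grip_width: 0.993
grasp_force: 0.0
```

```bash
python3 find.py .431 .1875 4 .040 R
```

```text
t 36.65 pos [0.4183 0.1899 0.3154] zg 0.1604 phi 82.92 tilt 0.0003 F [-0.4  0.2 -0.4] w 0.0848 g 0.0 q [-1.29  0.02  0.79  2.03 -0.01  1.1   0.95]
ref_slide []
section_1 [([0.4313, 0.3843, 0.0004], 0.97), ([0.6461, -0.0059, 0.0168], 0.64)]
[0.4291 0.1894 0.0458] 2.62 rms 0.36
[0.4291 0.1894 0.045 ] 2.58 rms 0.36
(np.float64(0.42910305118765946), np.float64(0.1893901273583663), 0.032, np.float64(92.5789157454891)) -> 0.0000, -0.0001, -0.1677, -0.0108, 0.0008, 0.1286  rows>=2.1
```

Run:
```python
from slide import *
for n in("side","top","wrist"):
    p,C=shot(n); slides(p,C)
    if n=="wrist":
        print("look",[(np.round(w(C,d["position"]),4).tolist(),round(d["conf"],2)) for d in manip.look_for(p,"ref_slide")])
        for q in smodel([.4291,.1894,.0453],.04):  # residual edge offset per segment
            g=cv2.GaussianBlur(cv2.cvtColor(p["color"],cv2.COLOR_RGB2GRAY).astype(np.float32),(0,0),.8)
            uv=proj(p,C,q); t=np.gradient(uv,axis=0); nn=np.c_[-t[:,1],t[:,0]]/np.linalg.norm(t,axis=1)[:,None]; s=np.arange(-5,5.1,.25)
            m=(uv[:,None]+nn[:,None]*s[None,:,None]).astype(np.float32); d=np.abs(np.gradient(cv2.remap(g,m[...,0],m[...,1],1),axis=1))
            print(np.round(s[d.argmax(1)],1).tolist(),round(float(np.median(d.max(1))),1))
```

```text
ref_slide [([0.429, 0.1925, -0.0028], 0.65)]
section_1 [([0.5836, 0.4304, -0.0056], 0.56), ([0.4314, 0.3795, -0.0011], 0.55), ([0.6971, -0.1282, 0.0214], 0.48)]
ref_slide [([0.4325, 0.1807, -0.0009], 0.66), ([0.5133, 0.0324, 0.0092], 0.52)]
section_1 [([0.5835, 0.432, 0.0005], 0.83), ([0.6986, -0.1259, 0.0182], 0.64), ([0.6495, -0.0065, 0.0237], 0.54)]
ref_slide [([0.4334, 0.1879, 0.0005], 0.91)]
section_1 [([0.4313, 0.3839, -0.0005], 0.97), ([0.6507, -0.0066, 0.0188], 0.84), ([0.5856, 0.4376, -0.0007], 0.63)]
look [([0.4653, 0.1919, 0.0081], 0.73)]
[-0.8, -0.8, -0.8, -0.5, -0.2, -0.2, -0.5, -0.8, -0.2, -0.2, -1.2, -0.8] 11.1
[0.5, 1.0, 0.2, -0.2, 0.2, 0.0, -0.2, -0.2, -0.2, -0.2, -0.5, -0.8] 12.4
[-1.8, 1.8, 0.0, -0.5, 0.0, -0.2, 0.0, 0.0, 0.2, 0.8, 0.0, 0.0] 6.5
[-0.8, -2.2, -1.2, 0.2, -1.8, -2.0, -2.5, -1.8, -4.2, -3.0, -2.2, 4.0] 0.5
[1.2, -0.5, 0.2, 0.0, -0.2, -0.2, -0.2, -0.5, -0.2, -0.5, -1.5, -0.8, -1.2, -1.0, -1.5, 3.2] 2.2
[1.8, 1.5, 1.0, -1.0, -1.5, -1.8, -1.2, -2.0, -2.2, -2.2, -2.2, -2.8, -2.8, -2.5, -3.0, -5.0] 1.2
[-2.0, -0.2, -0.5, 0.8, 0.2, -0.8, 0.8, 0.0, -0.2, 0.2, 0.2, 0.0, -1.0, 0.0, -0.8, -1.0] 0.6
```

Run:
```python
from slide import *
p,C=shot("wrist"); k=np.array(p["mount"])
cl=cv2.createCLAHE(6,(12,9)); g=cl.apply(cv2.cvtColor(p["color"],cv2.COLOR_RGB2GRAY)); 
a=dict(p); 
for nm,ch in(("clahe",g),("R",p["color"][:,:,0]),("B",p["color"][:,:,2])):
    a["color"]=np.repeat(ch[:,:,None],3,2)
    for d in(-4,0,6): v,e=sfit(a,C,[.431,.1885,np.radians(d)],.04,R0=7,show="s_R%s.png"%nm); print(nm,np.round(v,4),"%.2f rms %.2f"%(np.degrees(v[2]),e))
q=dict(p); q["color"]=cv2.imread("pics/w1.png")[:,:,::-1].copy(); C1=tgt(.479,.3112,.4046-.155,60.14)@k
for d in(-4,0,6): v,e=sfit(q,C1,[.431,.1885,np.radians(d)],.04,R0=6); print("w1",np.round(v,4),"%.2f rms %.2f"%(np.degrees(v[2]),e))
```

```text
clahe [0.4291 0.1897 0.0755] 4.32 rms 0.55
clahe [0.4292 0.1896 0.0756] 4.33 rms 0.55
clahe [0.4291 0.1896 0.0764] 4.38 rms 0.57
R [ 0.429   0.1894 -0.0144] -0.83 rms 0.40
R [0.429  0.1895 0.0633] 3.63 rms 0.36
R [0.429  0.1895 0.0575] 3.29 rms 0.37
B [0.4294 0.1896 0.0788] 4.51 rms 0.45
B [0.4293 0.1895 0.0799] 4.58 rms 0.44
B [0.4293 0.1896 0.0797] 4.57 rms 0.45
w1 [0.4298 0.1901 0.0584] 3.35 rms 0.27
w1 [0.4298 0.1901 0.0573] 3.28 rms 0.25
w1 [0.4297 0.1902 0.0564] 3.23 rms 0.24
```

Run:
```python
from h import *
rel((.4293,.1896,.032,94)); rel((.4865,.1015,.13,21.1),start=(.4293,.1896,.1305,94))
```

```text
(0.4293, 0.1896, 0.032, 94) -> 0.0001, -0.0000, -0.1919, -0.0109, 0.0010, 0.1286  rows>=2.1
(0.4865, 0.1015, 0.13, 21.1) -> 0.0000, 0.0000, 1.2723, -0.0509, -0.0919, 0.0005  rows>=6.8
```

Call:
move_arm --plan '[0,0,-0.19,-0.011,0.001,0.05,0.075,0,0,-0.192,-0.011,0.001,0.095,0.065,0,0,-0.192,-0.011,0.001,0.1285,0.065,0,0,-0.192,-0.011,0.001,0.1285,0.06,0,0,-0.192,-0.011,0.001,0.1285,0.025,0,0,-0.192,-0.011,0.001,0.1285,0.025,0,0,-0.192,-0.011,0.001,0.1285,0.025,0,0,-0.192,-0.011,0.001,0.1285,0.025,0,0,-0.192,-0.011,0.001,0.08,0.025,0,0,-0.192,-0.011,0.001,0.03,0.025,0,0,-0.192,-0.011,0.001,0.03,0.025]'

```text
clock: 38.72
position: [0.4307, 0.19, 0.2897]
ee_rot: [-0.035, 0.999, 0.003, 0.003]
ft_force: [-0.4, -0.0, -1.1]
grip_width: 0.45
grasp_force: 70.9
```

Call:
move_arm --plan '[0,0,1.2723,-0.0509,-0.0919,0,0.025,0,0,1.2723,-0.0509,-0.0919,0,0.025,0,0,1.2723,-0.0509,-0.0919,0,0.025,0,0,1.2723,-0.0509,-0.0919,0,0.025,0,0,1.2723,-0.0509,-0.0919,0,0.025,0,0,1.2723,-0.0509,-0.0919,0,0.025,0,0,1.2723,-0.0509,-0.0919,0,0.025,0,0,1.2723,-0.0509,-0.0919,0,0.025,0,0,1.2723,-0.0509,-0.0919,0,0.025,0,0,1.2723,-0.0509,-0.0919,0,0.025]'

```text
clock: 39.98
position: [0.4865, 0.1014, 0.2856]
ee_rot: [0.565, 0.825, 0.0, -0.0]
ft_force: [0.1, 0.2, -0.4]
grip_width: 0.448
grasp_force: 71.0
```

```bash
python3 ins.py
python3 - <<'E'
from slide import *
# held slide fit relative to tool
o=manip.get_obs(); zu=o["position"][2]-.155-.032; p,C=shot("wrist"); C2=C.copy(); C2[2,3]-=zu
M=R.from_quat(o["ee_rot"]).as_matrix(); psi=np.arctan2(-M[1,0],-M[0,0])
v,e=sfit(p,C2,[*o["position"][:2],psi],.04,R0=5,show="held.png"); d=M.T@np.r_[v[:2]-o["position"][:2],0]; print("held off tool",d,"ang",np.degrees(v[2]-psi),e)
E
```

```text
t 39.98 pos [0.4865 0.1014 0.2856] zg 0.1306 phi 21.21 tilt 0.0004 F [ 0.1  0.2 -0.4] w 0.0383 g 71.0 q [-1.29  0.28  1.13  1.98 -0.29  1.06  0.34]
[0.02950707 0.004687   0.00769261]
(np.float64(0.4865007181729885), np.float64(0.10151454533573506), 0.0555, 21.1) -> 0.0001, -0.0004, 0.0020, 0.0001, 0.0000, 0.0751  rows>=1.2
(np.float64(0.4991006064571903), np.float64(0.06886117161684294), 0.0555, 21.1) -> 0.0001, -0.0004, 0.0020, -0.0349, -0.0001, 0.0751  rows>=1.3
(np.float64(0.517820440479433), np.float64(0.020347587805917527), 0.0555, 21.1) -> 0.0001, -0.0004, 0.0020, -0.0869, -0.0002, 0.0750  rows>=1.8
(np.float64(0.5207004149443933), np.float64(0.012883959527313596), 0.0555, 21.1) -> 0.0001, -0.0004, 0.0020, -0.0949, -0.0002, 0.0750  rows>=1.9
(np.float64(0.5214204085606334), np.float64(0.011018052457662617), 0.0555, 21.1) -> 0.0001, -0.0004, 0.0020, -0.0969, -0.0002, 0.0750  rows>=2.0
held off tool [2.97091765e-03 2.48141474e-03 1.50281082e-06] ang -2.911013632564333 0.7956760672207214
```

Call:
move_arm --plan '[0,0,0.002,0,0,0.04,0.025,0,0,0.002,-0.0096,0,0.075,0.025,0,0,0.002,-0.0096,0,0.075,0.025,0,0,0.002,-0.021,0,0.075,0.025,0,0,0.002,-0.0345,-0.0001,0.075,0.025,0,0,0.002,-0.046,-0.0001,0.075,0.025,0,0,0.002,-0.058,-0.0002,0.075,0.025,0,0,0.002,-0.07,-0.0002,0.075,0.025,0,0,0.002,-0.081,-0.0002,0.075,0.025,0,0,0.002,-0.087,-0.0002,0.075,0.025,0,0,0.002,-0.087,-0.0002,0.075,0.025]'

```text
clock: 41.4
position: [0.5178, 0.0198, 0.2105]
ee_rot: [0.567, 0.824, -0.0, -0.0]
ft_force: [-0.3, 0.1, -0.1]
grip_width: 0.454
grasp_force: 70.9
```

```bash
python3 ins.py
```

```text
t 41.40 pos [0.5178 0.0198 0.2105] zg 0.0555 phi 20.95 tilt 0.0001 F [-0.3  0.1 -0.1] w 0.0387 g 70.9 q [-0.95  0.47  0.98  1.98 -0.48  0.94  0.64]
[ 0.09059903  0.0095141  -0.03352303]
(np.float64(0.4865007181729885), np.float64(0.10151454533573506), 0.0555, 21.1) -> -0.0001, 0.0000, -0.0026, 0.0875, -0.0000, 0.0000  rows>=1.4
(np.float64(0.4991006064571903), np.float64(0.06886117161684294), 0.0555, 21.1) -> -0.0001, 0.0000, -0.0026, 0.0525, 0.0001, 0.0000  rows>=0.8
(np.float64(0.517820440479433), np.float64(0.020347587805917527), 0.0555, 21.1) -> -0.0001, 0.0000, -0.0026, 0.0005, 0.0002, 0.0000  rows>=0.0
(np.float64(0.5207004149443933), np.float64(0.012883959527313596), 0.0555, 21.1) -> -0.0001, 0.0000, -0.0026, -0.0075, 0.0002, 0.0000  rows>=0.1
(np.float64(0.5214204085606334), np.float64(0.011018052457662617), 0.0555, 21.1) -> -0.0001, 0.0000, -0.0026, -0.0095, 0.0002, 0.0000  rows>=0.2
```

Call:
move_arm --plan '[0,0,-0.002,-0.004,0.0002,0,0.025,0,0,-0.002,-0.0075,0.0002,0.001,0.025,0,0,-0.002,-0.009,0.0002,0.001,0.025,0,0,-0.002,-0.01,0.0002,0.001,0.025,0,0,-0.002,-0.01,0.0002,0.001,0.025]'

```text
clock: 42.02
position: [0.5214, 0.0128, 0.2098]
ee_rot: [0.565, 0.825, 0.001, -0.002]
ft_force: [-5.8, 8.6, 8.9]
grip_width: 0.449
grasp_force: 72.2
```

```bash
python3 ins.py | head -2; python3 -c "
from h import *
p=manip.get_obs()['position']; print(np.hypot(p[0]-.5675,p[1]+.1084))"
```

```text
t 42.02 pos [0.5214 0.0128 0.2098] zg 0.0548 phi 21.21 tilt 0.0039 F [-5.8  8.6  8.9] w 0.0384 g 72.2 q [-0.92  0.47  0.97  1.97 -0.49  0.95  0.67]
[ 1.75349442  1.16256106 -0.16647199]
0.12962382638486594
```

Call:
move_arm --plan '[0,0,0,0.0015,0,0,0.055,0,0,0,0.0015,0,0,0.07,0,0,0,0.0015,0,0,0.07,0,0,0,0.0015,0,-0.05,0.07,0,0,0,0.0015,0,-0.1055,0.085,0,0,0,0.0015,0,-0.1055,0.085]'

```text
clock: 42.78
position: [0.5222, 0.0118, 0.3184]
ee_rot: [0.566, 0.825, 0.002, 0.002]
ft_force: [-1.1, 1.4, -0.4]
grip_width: 0.991
grasp_force: 0.0
```

Call:
move_arm --plan '[0,0,-1.571,-0.13,0,0,0.085,0,0,-1.571,-0.13,0,0,0.085,0,0,-1.571,-0.13,0,0,0.085,0,0,-1.571,-0.13,0,0,0.085,0,0,-1.571,-0.13,0,0,0.085,0,0,-1.571,-0.13,0,0,0.085,0,0,-1.571,-0.13,0,0,0.085,0,0,-1.571,-0.13,0,0,0.085,0,0,-1.571,-0.13,0,0,0.085,0,0,-1.571,-0.13,0,0,0.085,0,0,-1.571,-0.13,0,0,0.085]'

```text
clock: 44.15
position: [0.5676, -0.109, 0.3145]
ee_rot: [-0.182, 0.983, 0.0, -0.0]
ft_force: [0.1, 0.2, -0.6]
grip_width: 0.993
grasp_force: 0.0
```

Run:
```python
from slide import *
st(); p,C=shot("wrist"); homefit(p,C,wt=.04)
u,e=refine(p,C,[.5675,-.1084,np.radians(111.03)],0,gate=False,R0=6); print(np.round(u,4),np.degrees(u[2]+u[3]),e)
rel((.5675,-.1082,.097,111.1))
```

```text
t 44.15 pos [ 0.5676 -0.109   0.3145] zg 0.1595 phi 110.96 tilt 0.0008 F [ 0.1  0.2 -0.6] w 0.0848 g 0.0 q [-0.48  0.35  0.73  1.73 -0.25  1.15  2.25]
home r 0.1280 at 112.26 deg, slide dir 109.96, rms 0.83
[ 0.5667 -0.1087  1.8962  0.0434  0.      0.    ] 111.12909952185461 0.44924110629721264
(0.5675, -0.1082, 0.097, 111.1) -> 0.0002, -0.0005, -0.0019, -0.0001, 0.0008, 0.0627  rows>=1.0
```

Call:
move_arm --plan '[0,0,0,0,0.0006,0.032,0.075,0,0,0,0,0.0006,0.063,0.06,0,0,0,0,0.0006,0.063,0.055,0,0,0,0,0.0006,0.063,0.03,0,0,0,0,0.0006,0.063,0.03,0,0,0,0,0.0006,0.063,0.03]'

```text
clock: 44.95
position: [0.5676, -0.1087, 0.2529]
ee_rot: [-0.183, 0.983, 0.0, 0.0]
ft_force: [-3.3, -0.3, 3.4]
grip_width: 0.501
grasp_force: 74.1
```

Call:
move_arm --plan '[0,0,0.13,0,0,0,0.03,0,0,0.27,0,0,0,0.03,0,0,0.41,0,0,0,0.03,0,0,0.55,0,0,0,0.03,0,0,0.69,0,0,0,0.03,0,0,0.83,0,0,0,0.03,0,0,0.96,0,0,0,0.03,0,0,1.047,0,0,0,0.03,0,0,1.047,0,0,0,0.03,0,0,1.047,0,0,0,0.03]'

```text
clock: 46.2
position: [0.5678, -0.108, 0.253]
ee_rot: [0.333, 0.943, 0.001, 0.0]
ft_force: [-4.1, 2.2, 5.0]
grip_width: 0.503
grasp_force: 74.4
```

Call:
move_arm --plan '[0,0,0,0,0,0,0.06,0,0,0,0,0,0,0.085,0,0,0,0,0,0,0.085,0,0,0,0,0,-0.04,0.085,0,0,0,0,0,-0.08,0.085,0,0,0,0,0,-0.08,0.085,0,0,0,0,0,-0.08,0.085]'

```text
clock: 47.08
position: [0.5674, -0.1082, 0.3316]
ee_rot: [0.333, 0.943, 0.0, -0.0]
ft_force: [0.1, 0.7, -0.2]
grip_width: 0.996
grasp_force: 0.0
```

Run:
```python
from slide import *
st(); p,C=shot("wrist"); homefit(p,C,51.1,wt=.04); homefit(p,C,-8.9)
u,e=refine(p,C,[.5675,-.1084,np.radians(111.03)],0,gate=False,R0=6); print(np.round(u,4),np.degrees(u[2]+u[3]),e)
p,C=shot("top"); slides(p,C)
rel((.421,.388,.16,62))
```

```text
t 47.08 pos [ 0.5674 -0.1082  0.3316] zg 0.1766 phi 51.15 tilt 0.0005 F [ 0.1  0.7 -0.2] w 0.0850 g 0.0 q [-0.68  0.41  0.99  1.73 -0.37  1.2   1.3 ]
home r 0.1278 at 52.30 deg, slide dir 49.53, rms 0.71
home r 0.1266 at -6.53 deg, slide dir -11.09, rms 0.50
[ 5.6680e-01 -1.0790e-01  1.9471e+00 -5.0000e-04  0.0000e+00  0.0000e+00] 111.526834987251 0.5584594174441079
ref_slide [([0.6469, -0.0097, 0.0173], 0.74)]
section_1 [([0.4336, 0.3767, -0.0017], 0.9), ([0.585, 0.4337, 0.0022], 0.85)]
(0.421, 0.388, 0.16, 62) -> -0.0009, -0.0012, -0.1898, 0.4254, 0.2945, 0.0163  rows>=8.3
```

Call:
move_arm --plan '[0,0,-0.19,0.4254,0.2945,0.016,0.085,0,0,-0.19,0.4254,0.2945,0.016,0.085,0,0,-0.19,0.4254,0.2945,0.016,0.085,0,0,-0.19,0.4254,0.2945,0.016,0.085,0,0,-0.19,0.4254,0.2945,0.016,0.085,0,0,-0.19,0.4254,0.2945,0.016,0.085,0,0,-0.19,0.4254,0.2945,0.016,0.085,0,0,-0.19,0.4254,0.2945,0.016,0.085,0,0,-0.19,0.4254,0.2945,0.016,0.085,0,0,-0.19,0.4254,0.2945,0.016,0.085,0,0,-0.19,0.4254,0.2945,0.016,0.085]'

```text
clock: 48.65
position: [0.4222, 0.3859, 0.3161]
ee_rot: [0.243, 0.97, -0.0, 0.0]
ft_force: [0.6, -1.0, 0.3]
grip_width: 0.995
grasp_force: 0.0
```

```bash
python3 find.py .431 .383 -28 .026 A
python3 - <<'E'
from h import *
import json
E
```

```text
t 48.65 pos [0.4222 0.3859 0.3161] zg 0.1611 phi 61.86 tilt 0.0007 F [ 0.6 -1.   0.3] w 0.0850 g 0.0 q [-1.47  0.35  0.79  1.75 -0.27  1.15  0.48]
ref_slide []
section_1 [([0.4326, 0.384, 0.003], 0.94)]
[ 0.4313  0.3798 -0.5307] -30.40 rms 0.18
[ 0.4315  0.38   -0.296 ] -16.96 rms 0.61
(np.float64(0.4315444089972374), np.float64(0.38001570523449174), 0.032, np.float64(73.03843608743901)) -> 0.0003, -0.0001, -0.1949, -0.0114, -0.0011, 0.1293  rows>=2.1
```

Run:
```python
from h import *
rel((.4313,.3798,.032,59.6)); rel((.4865,.1015,.13,21.1),start=(.4313,.3798,.131,59.6))
```

```text
(0.4313, 0.3798, 0.032, 59.6) -> 0.0003, -0.0001, 0.0396, -0.0113, -0.0014, 0.1293  rows>=2.1
(0.4865, 0.1015, 0.13, 21.1) -> 0.0000, 0.0000, 0.6720, -0.1884, -0.2121, 0.0010  rows>=4.5
```

```bash
python3 find.py .4313 .3798 -30.4 .026 A2
```

```text
t 48.80 pos [0.422  0.3863 0.3163] zg 0.1613 phi 61.87 tilt 0.0003 F [-0.1  0.4 -0.2] w 0.0851 g 0.0 q [-1.47  0.35  0.79  1.75 -0.27  1.15  0.48]
ref_slide []
section_1 [([0.4306, 0.3832, 0.0025], 0.95)]
[ 0.431   0.3796 -0.5195] -29.76 rms 0.14
[ 0.431   0.3796 -0.5172] -29.63 rms 0.12
(np.float64(0.43103322105752373), np.float64(0.3795752159484552), 0.032, np.float64(60.36943744629224)) -> 0.0004, -0.0002, 0.0277, -0.0120, -0.0023, 0.1293  rows>=2.1
```

Call:
move_arm --plan '[0,0,0.028,-0.012,-0.0022,0.05,0.07,0,0,0.028,-0.012,-0.0022,0.095,0.06,0,0,0.028,-0.012,-0.0022,0.129,0.055,0,0,0.028,-0.012,-0.0022,0.129,0.055,0,0,0.028,-0.012,-0.0022,0.129,0.015,0,0,0.028,-0.012,-0.0022,0.129,0.015,0,0,0.028,-0.012,-0.0022,0.129,0.015,0,0,0.028,-0.012,-0.0022,0.129,0.015,0,0,0.028,-0.012,-0.0022,0.08,0.015,0,0,0.028,-0.012,-0.0022,0.03,0.015,0,0,0.028,-0.012,-0.0022,0.03,0.015]'

```text
clock: 50.32
position: [0.4321, 0.3809, 0.2911]
ee_rot: [0.255, 0.967, 0.004, 0.001]
ft_force: [-0.3, -0.4, -1.7]
grip_width: 0.285
grasp_force: 69.4
```

Call:
move_arm --plan '[0,0,0.684,-0.186,-0.214,0.001,0.015,0,0,0.684,-0.186,-0.214,0.001,0.015,0,0,0.684,-0.186,-0.214,0.001,0.015,0,0,0.684,-0.186,-0.214,0.001,0.015,0,0,0.684,-0.186,-0.214,0.001,0.015,0,0,0.684,-0.186,-0.214,0.001,0.015,0,0,0.684,-0.186,-0.214,0.001,0.015,0,0,0.684,-0.186,-0.214,0.001,0.015,0,0,0.684,-0.186,-0.214,0.001,0.015,0,0,0.684,-0.186,-0.214,0.001,0.015]'

```text
clock: 51.58
position: [0.4867, 0.1028, 0.2851]
ee_rot: [0.564, 0.825, -0.0, -0.0]
ft_force: [-0.8, -0.2, 0.4]
grip_width: 0.288
grasp_force: 69.3
```

```bash
python3 ins.py
```

```text
t 51.58 pos [0.4867 0.1028 0.2851] zg 0.1301 phi 21.27 tilt 0.0000 F [-0.8 -0.2  0.4] w 0.0246 g 69.3 q [-1.25  0.26  1.08  1.98 -0.26  1.05  0.32]
[ 0.05712392 -0.00158066 -0.04469954]
(np.float64(0.4865007181729885), np.float64(0.10151454533573506), 0.0555, 21.1) -> -0.0000, -0.0000, 0.0030, -0.0011, -0.0007, 0.0746  rows>=1.2
(np.float64(0.4991006064571903), np.float64(0.06886117161684294), 0.0555, 21.1) -> -0.0000, -0.0000, 0.0030, -0.0361, -0.0008, 0.0746  rows>=1.3
(np.float64(0.517820440479433), np.float64(0.020347587805917527), 0.0555, 21.1) -> -0.0000, -0.0000, 0.0030, -0.0881, -0.0010, 0.0746  rows>=1.8
(np.float64(0.5207004149443933), np.float64(0.012883959527313596), 0.0555, 21.1) -> -0.0000, -0.0000, 0.0030, -0.0961, -0.0010, 0.0745  rows>=1.9
(np.float64(0.5214204085606334), np.float64(0.011018052457662617), 0.0555, 21.1) -> -0.0000, -0.0000, 0.0030, -0.0981, -0.0010, 0.0745  rows>=2.0
```

Call:
move_arm --plan '[0,0,0.003,-0.001,-0.0008,0.04,0.015,0,0,0.003,-0.0105,-0.0008,0.0745,0.015,0,0,0.003,-0.0105,-0.0008,0.0745,0.015,0,0,0.003,-0.022,-0.0008,0.0745,0.015,0,0,0.003,-0.0355,-0.0008,0.0745,0.015,0,0,0.003,-0.047,-0.0009,0.0745,0.015,0,0,0.003,-0.059,-0.0009,0.0745,0.015,0,0,0.003,-0.071,-0.001,0.0745,0.015,0,0,0.003,-0.082,-0.001,0.0745,0.015,0,0,0.003,-0.088,-0.001,0.0745,0.015,0,0,0.003,-0.088,-0.001,0.0745,0.015]'

```text
clock: 52.95
position: [0.5177, 0.019, 0.2105]
ee_rot: [0.567, 0.824, -0.0, 0.0]
ft_force: [1.0, -0.3, -0.2]
grip_width: 0.288
grasp_force: 70.1
```

```bash
python3 ins.py|tail -3;python3 ins.py|head -2
```

```text
(np.float64(0.517820440479433), np.float64(0.020347587805917527), 0.0555, 21.1) -> -0.0006, 0.0007, -0.0022, 0.0012, 0.0006, -0.0000  rows>=0.0
(np.float64(0.5207004149443933), np.float64(0.012883959527313596), 0.0555, 21.1) -> -0.0006, 0.0007, -0.0022, -0.0068, 0.0007, -0.0000  rows>=0.1
(np.float64(0.5214204085606334), np.float64(0.011018052457662617), 0.0555, 21.1) -> -0.0006, 0.0007, -0.0022, -0.0088, 0.0007, -0.0000  rows>=0.1
t 52.95 pos [0.5177 0.019  0.2105] zg 0.0555 phi 20.98 tilt 0.0009 F [ 1.  -0.3 -0.2] w 0.0246 g 70.1 q [-0.92  0.45  0.95  1.98 -0.45  0.94  0.62]
[ 0.02236245 -0.22645922  0.09540173]
```

Call:
move_arm --plan '[0,0,-0.002,-0.004,0.0005,0,0.015,0,0,-0.002,-0.007,0.0006,0.001,0.015,0,0,-0.002,-0.0085,0.0006,0.001,0.015,0,0,-0.002,-0.0095,0.0006,0.001,0.015,0,0,-0.002,-0.0095,0.0006,0.001,0.015]'

```text
clock: 53.58
position: [0.5219, 0.0143, 0.2101]
ee_rot: [0.564, 0.826, 0.002, -0.002]
ft_force: [-6.2, 13.7, 13.6]
grip_width: 0.286
grasp_force: 71.8
```

```bash
python3 ins.py | head -2; python3 -c "
from h import *
p=manip.get_obs()['position']; print(np.hypot(p[0]-.5675,p[1]+.1084))"
```

```text
t 53.58 pos [0.5219 0.0143 0.2101] zg 0.0551 phi 21.31 tilt 0.0056 F [-6.2 13.7 13.6] w 0.0245 g 71.8 q [-0.9   0.46  0.94  1.97 -0.47  0.94  0.65]
[ 2.92102786  1.18697742 -0.28923619]
0.13091961684701633
```

Call:
move_arm --plan '[0,0,0,0.002,0,0,0.04,0,0,0,0.002,0,0,0.06,0,0,0,0.002,0,0,0.06,0,0,0,0.002,0,-0.05,0.06,0,0,0,0.002,0,-0.1055,0.085,0,0,0,0.002,0,-0.1055,0.085]'

```text
clock: 54.32
position: [0.5222, 0.0125, 0.3184]
ee_rot: [0.565, 0.825, 0.002, 0.002]
ft_force: [-0.3, 0.0, -1.3]
grip_width: 0.993
grasp_force: 0.0
```

Call:
move_arm --plan '[0,0,-1.571,-0.13,0,0,0.085,0,0,-1.571,-0.13,0,0,0.085,0,0,-1.571,-0.13,0,0,0.085,0,0,-1.571,-0.13,0,0,0.085,0,0,-1.571,-0.13,0,0,0.085,0,0,-1.571,-0.13,0,0,0.085,0,0,-1.571,-0.13,0,0,0.085,0,0,-1.571,-0.13,0,0,0.085,0,0,-1.571,-0.13,0,0,0.085,0,0,-1.571,-0.13,0,0,0.085,0,0,-1.571,-0.13,0,0,0.085]'

```text
clock: 55.7
position: [0.5678, -0.1082, 0.3145]
ee_rot: [-0.182, 0.983, 0.0, -0.0]
ft_force: [0.1, -0.6, -0.3]
grip_width: 0.994
grasp_force: 0.0
```

Run:
```python
from slide import *
st(); p,C=shot("wrist"); homefit(p,C); homefit(p,C,51.1,wt=.04)
u,e=refine(p,C,[.5675,-.1084,np.radians(111.03)],0,gate=False,R0=6); print(np.round(u,4),np.degrees(u[2]+u[3]),e)
rel((.5675,-.1082,.097,111.1))
```

```text
t 55.70 pos [ 0.5678 -0.1082  0.3145] zg 0.1595 phi 111.00 tilt 0.0008 F [ 0.1 -0.6 -0.3] w 0.0849 g 0.0 q [-0.47  0.35  0.71  1.73 -0.25  1.15  2.25]
home r 0.1297 at 111.62 deg, slide dir 107.44, rms 0.68
home r 0.1288 at 52.50 deg, slide dir 48.92, rms 0.60
[ 0.5668 -0.1087  1.8992  0.0421  0.      0.    ] 111.22535797682886 0.4188293504053843
(0.5675, -0.1082, 0.097, 111.1) -> 0.0002, -0.0006, -0.0011, 0.0003, 0.0000, 0.0627  rows>=1.0
```

Call:
move_arm --plan '[0,0,0,0.0003,0,0.032,0.075,0,0,0,0.0003,0,0.063,0.06,0,0,0,0.0003,0,0.063,0.055,0,0,0,0.0003,0,0.063,0.03,0,0,0,0.0003,0,0.063,0.03,0,0,0,0.0003,0,0.063,0.03]'

```text
clock: 56.5
position: [0.5677, -0.1086, 0.2529]
ee_rot: [-0.183, 0.983, -0.0, 0.0]
ft_force: [-3.2, -2.2, 2.8]
grip_width: 0.503
grasp_force: 74.4
```

Call:
move_arm --plan '[0,0,0.13,0,0,0,0.03,0,0,0.27,0,0,0,0.03,0,0,0.41,0,0,0,0.03,0,0,0.55,0,0,0,0.03,0,0,0.69,0,0,0,0.03,0,0,0.83,0,0,0,0.03,0,0,0.96,0,0,0,0.03,0,0,1.047,0,0,0,0.03,0,0,1.047,0,0,0,0.03,0,0,1.047,0,0,0,0.03]'

```text
clock: 57.75
position: [0.5678, -0.108, 0.253]
ee_rot: [0.332, 0.943, 0.001, 0.0]
ft_force: [-3.5, 1.1, 5.9]
grip_width: 0.498
grasp_force: 74.8
```

Call:
move_arm --plan '[0,0,0,0,0,0,0.06,0,0,0,0,0,0,0.085,0,0,0,0,0,0,0.085,0,0,0,0,0,-0.04,0.085,0,0,0,0,0,-0.103,0.085,0,0,0,0,0,-0.103,0.085,0,0,0,0,0,-0.103,0.085]'

```text
clock: 58.62
position: [0.5676, -0.108, 0.3548]
ee_rot: [0.332, 0.943, 0.0, -0.0]
ft_force: [0.3, 0.3, -1.0]
grip_width: 0.993
grasp_force: 0.0
```

Run:
```python
from slide import *
st(); p,C=shot("wrist"); save(p,"w9.png"); homefit(p,C,51.1); homefit(p,C,-8.9,wt=.04)
u,e=refine(p,C,[.5675,-.1084,np.radians(111.03)],0,gate=False,R0=6); print(np.round(u,4),np.degrees(u[2]+u[3]),e)
for n in("top","side"):
    p,C=shot(n); slides(p,C); print([(n,l,[(np.round(w(C,d["position"]),4).tolist(),round(d["conf"],2)) for d in manip.tip_of(p,l)]) for l in ("slot_0","ref_tile","gate")])
rel((.4841,-.2594,.2,61.0),(.4841,-.2594,.086,61.0))
```

```text
t 58.62 pos [ 0.5676 -0.108   0.3548] zg 0.1998 phi 51.21 tilt 0.0006 F [ 0.3  0.3 -1. ] w 0.0848 g 0.0 q [-0.68  0.38  0.99  1.7  -0.33  1.24  1.28]
home r 0.1301 at 51.78 deg, slide dir 48.37, rms 0.51
home r 0.1327 at -9.23 deg, slide dir -12.89, rms 0.76
[ 0.567  -0.1079  1.9325  0.0296  0.      0.    ] 112.41945935297612 0.6427132307112655
ref_slide []
section_1 [([0.5824, 0.4355, -0.0023], 0.77), ([0.6527, -0.0086, 0.0197], 0.67), ([0.4891, -0.211, 0.02], 0.63)]
[('top', 'slot_0', [([0.3459, 0.3304, -0.0015], 0.59)]), ('top', 'ref_tile', []), ('top', 'gate', [([0.486, -0.2621, 0.0078], 0.57)])]
ref_slide [([0.6971, -0.1225, 0.0199], 0.65)]
section_1 [([0.5887, 0.4304, -0.0053], 0.63), ([0.4855, -0.2102, 0.0227], 0.57), ([0.5153, 0.0305, 0.0081], 0.54), ([0.6187, -0.2299, 0.0212], 0.44)]
[('side', 'slot_0', []), ('side', 'ref_tile', [([0.6583, -0.1193, 0.0225], 0.49)]), ('side', 'gate', [([0.4874, -0.2577, 0.0094], 0.77), ([0.4862, -0.206, 0.0205], 0.59)])]
(0.4841, -0.2594, 0.2, 61.0) -> 0.0000, -0.0001, -0.1712, -0.0297, -0.1702, 0.0000  rows>=2.8
(0.4841, -0.2594, 0.086, 61.0) -> 0.0000, -0.0001, -0.1712, -0.0297, -0.1702, 0.1140  rows>=3.3
```

Call:
move_arm --plan '[0,0,-0.171,-0.0297,-0.1702,0,0.06,0,0,-0.171,-0.0297,-0.1702,0,0.05,0,0,-0.171,-0.0297,-0.1702,0,0.05,0,0,-0.171,-0.0297,-0.1702,0,0.05,0,0,-0.171,-0.0297,-0.1702,0,0.05,0,0,-0.171,-0.0297,-0.1702,0.04,0.05,0,0,-0.171,-0.0297,-0.1702,0.06,0.05,0,0,-0.171,-0.0297,-0.1702,0.06,0.05]'

```text
clock: 60.28
position: [0.4842, -0.2585, 0.294]
ee_rot: [0.25, 0.968, -0.0, -0.001]
ft_force: [-0.6, -1.4, -0.3]
grip_width: 0.588
grasp_force: 0.0
```

Run:
```python
from edge import *
st(); p,C=shot("wrist"); 
# check gate grip centre: dark-region edges vs expected
import itertools
rel((.4841,-.2594,.086,61.0))
print([(np.round(w(C,d["position"]),4).tolist(),round(d["conf"],2)) for d in manip.tip_of(p,"gate")])
```

```text
t 60.27 pos [ 0.4842 -0.2585  0.294 ] zg 0.1390 phi 61.05 tilt 0.0028 F [-0.6 -1.4 -0.3] w 0.0502 g 0.0 q [-0.4   0.38  0.97  1.84 -0.35  1.11  1.77]
(0.4841, -0.2594, 0.086, 61.0) -> -0.0006, -0.0007, 0.0004, 0.0001, -0.0004, 0.0542  rows>=0.9
[([0.4844, -0.2621, 0.0112], 0.89)]
```

Call:
move_arm --plan '[0,0,0,0,-0.0004,0.03,0.05,0,0,0,0,-0.0004,0.0535,0.05,0,0,0,0,-0.0004,0.0535,0.04,0,0,0,0,-0.0004,0.0535,0.005,0,0,0,0,-0.0004,0.0535,0.005,0,0,0,0,-0.0004,0.0535,0.005,0,0,0,0,-0.0004,0.0535,0.005]'

```text
clock: 61.25
position: [0.4846, -0.26, 0.2432]
ee_rot: [0.25, 0.968, 0.0, 0.001]
ft_force: [-0.9, 2.2, 7.3]
grip_width: 0.151
grasp_force: 69.3
```

Run:
```python
from h import *
st(); print(manip.get_obs()["torque"])
rel((.5135,.0334,.25,111.1),start=(.4841,-.2592,.25,61.03))
```

```text
t 61.25 pos [ 0.4846 -0.26    0.2432] zg 0.0882 phi 61.00 tilt 0.0026 F [-0.9  2.2  7.3] w 0.0129 g 69.3 q [-0.34  0.45  0.92  1.88 -0.42  1.02  1.82]
[0.30926532 0.16564245 0.02531541]
(0.5135, 0.0334, 0.25, 111.1) -> 0.0000, 0.0000, -0.8739, 0.1160, 0.2702, 0.0000  rows>=4.7
```

Call:
move_arm --plan '[0,0,0,0,0,-0.06,0.005,0,0,0,0,0,-0.12,0.005,0,0,0,0,0,-0.165,0.005,0,0,-0.3,0.03,0.08,-0.165,0.005,0,0,-0.874,0.116,0.2702,-0.165,0.005,0,0,-0.874,0.116,0.2702,-0.165,0.005,0,0,-0.874,0.116,0.2702,-0.165,0.005,0,0,-0.874,0.116,0.2702,-0.165,0.005,0,0,-0.874,0.116,0.2702,-0.165,0.005,0,0,-0.874,0.116,0.2702,-0.165,0.005,0,0,-0.874,0.116,0.2702,-0.165,0.005,0,0,-0.874,0.116,0.2702,-0.165,0.005]'

```text
clock: 62.75
position: [0.5135, 0.0317, 0.4067]
ee_rot: [-0.182, 0.983, 0.0, 0.0]
ft_force: [-0.1, -0.5, -1.8]
grip_width: 0.146
grasp_force: 69.3
```

Run:
```python
from h import *
st()
rel((.5135,.0334,.13,111.1),(.5135,.0334,.088,111.1))
```

```text
t 62.75 pos [0.5135 0.0317 0.4067] zg 0.2517 phi 110.94 tilt 0.0003 F [-0.1 -0.5 -1.8] w 0.0125 g 69.3 q [-0.9   0.08  0.8   1.78 -0.06  1.3   1.85]
(0.5135, 0.0334, 0.13, 111.1) -> 0.0002, 0.0002, -0.0028, -0.0006, 0.0016, 0.1217  rows>=1.9
(0.5135, 0.0334, 0.088, 111.1) -> 0.0002, 0.0002, -0.0028, -0.0006, 0.0016, 0.1637  rows>=2.6
```

Call:
move_arm --plan '[0,0,-0.003,-0.0006,0.0016,0.05,0.005,0,0,-0.003,-0.0006,0.0016,0.1,0.005,0,0,-0.003,-0.0006,0.0016,0.11,0.005,0,0,-0.003,-0.0006,0.0016,0.12,0.005,0,0,-0.003,-0.0006,0.0016,0.13,0.005,0,0,-0.003,-0.0006,0.0016,0.14,0.005,0,0,-0.003,-0.0006,0.0016,0.15,0.005,0,0,-0.003,-0.0006,0.0016,0.15,0.005]'

```text
clock: 63.75
position: [0.5134, 0.0343, 0.256]
ee_rot: [-0.184, 0.983, -0.0, -0.0]
ft_force: [1.1, -2.3, -1.6]
grip_width: 0.149
grasp_force: 69.3
```

Run:
```python
from h import *
st(); print(manip.get_obs()["torque"])
rel((.5135,.0334,.087,111.1))
```

```text
t 63.75 pos [0.5134 0.0343 0.256 ] zg 0.1010 phi 111.22 tilt 0.0009 F [ 1.1 -2.3 -1.6] w 0.0127 g 69.3 q [-0.83  0.29  0.77  1.95 -0.24  0.99  1.99]
[-0.28328267 -0.0968211  -0.1069602 ]
(0.5135, 0.0334, 0.087, 111.1) -> -0.0003, -0.0008, 0.0020, 0.0002, -0.0009, 0.0140  rows>=0.2
```

Entered the grooves freely; press down to the seat, look at the force, then release.

Call:
move_arm --plan '[0,0,0.002,0,-0.0007,0.007,0.005,0,0,0.002,0,-0.0007,0.013,0.005,0,0,0.002,0,-0.0007,0.0155,0.005,0,0,0.002,0,-0.0007,0.0155,0.005]'

```text
clock: 64.25
position: [0.5143, 0.0336, 0.2431]
ee_rot: [-0.183, 0.983, 0.001, 0.0]
ft_force: [-12.4, -0.5, 32.2]
grip_width: 0.153
grasp_force: 74.5
```

Run:
```python
from h import *
st()
```

```text
t 64.25 pos [0.5143 0.0336 0.2431] zg 0.0881 phi 111.11 tilt 0.0020 F [-12.4  -0.5  32.2] w 0.0130 g 74.5 q [-0.81  0.31  0.76  1.96 -0.26  0.97  2.01]
```

Call:
move_arm --plan '[0,0,0,0,0,-0.001,0.03,0,0,0,0,0,-0.001,0.05,0,0,0,0,0,-0.001,0.05,0,0,0,0,0,-0.05,0.05,0,0,0,0,0,-0.11,0.06,0,0,0,0,0,-0.165,0.085,0,0,0,0.05,0,-0.2,0.085,0,0,0,0.05,0,-0.2,0.085,0,0,0,0.05,0,-0.2,0.085,0,0,0,0.05,0,-0.2,0.085]'

```text
clock: 65.5
position: [0.4674, 0.0166, 0.4398]
ee_rot: [-0.184, 0.983, -0.001, -0.001]
ft_force: [-0.2, -1.0, -0.4]
grip_width: 0.994
grasp_force: 0.0
```

Run:
```python
from edge import *
st()
for n in("wrist","top","side"):
    p,C=shot(n); save(p,"end_%s.png"%n)
    for l in ("gate","ref_tile","ref_slide","section_1","slot_0"): print(n,l,[(np.round(w(C,d["position"]),4).tolist(),round(d["conf"],2)) for d in manip.tip_of(p,l)])
    if n=="wrist":
        u,e=refine(p,C,[.5675,-.1084,np.radians(111.03)],0,R0=5); print(np.round(u,4),np.degrees(u[2]),np.degrees(u[2]+u[3]),e)
a=cv2.imread("pics/end_wrist.png"); cv2.imwrite("pics/end.png",cv2.resize(a,(800,600),interpolation=cv2.INTER_CUBIC))
```

```text
t 65.50 pos [0.4674 0.0166 0.4398] zg 0.2848 phi 111.15 tilt 0.0030 F [-0.2 -1.  -0.4] w 0.0849 g 0.0 q [-0.98 -0.11  0.8   1.84  0.08  1.38  1.75]
wrist gate [([0.5126, 0.0326, 0.0129], 0.75), ([0.5695, -0.1128, 0.005], 0.48)]
wrist ref_tile [([0.6613, -0.1212, 0.0245], 0.86)]
wrist ref_slide [([0.7005, -0.1274, 0.0239], 0.63), ([0.5708, -0.1122, 0.0015], 0.48)]
wrist section_1 [([0.5845, 0.4381, 0.0004], 0.91), ([0.489, -0.2072, 0.0202], 0.9), ([0.616, -0.23, 0.0155], 0.82)]
wrist slot_0 []
[ 0.5658 -0.1081  1.9368  0.0172  0.      0.    ] 110.97062984616784 111.95347835826762 0.6920885500757774
top gate []
top ref_tile [([0.6611, -0.1203, 0.0195], 0.62)]
top ref_slide [([0.6985, -0.1305, 0.0203], 0.52)]
top section_1 [([0.5832, 0.4327, 0.001], 0.9), ([0.6509, -0.0095, 0.0229], 0.84), ([0.6172, -0.2272, 0.0217], 0.82), ([0.4895, -0.2085, 0.0198], 0.79)]
top slot_0 [([0.4914, -0.2115, 0.0188], 0.62)]
side gate [([0.6964, -0.1233, 0.02], 0.71), ([0.5144, 0.0359, 0.009], 0.67)]
side ref_tile [([0.6596, -0.1204, 0.0231], 0.77)]
side ref_slide [([0.6987, -0.1229, 0.0192], 0.76)]
side section_1 [([0.4872, -0.213, 0.0241], 0.48), ([0.5861, 0.432, -0.0026], 0.48), ([0.5178, 0.0309, 0.0059], 0.4), ([0.5132, 0.0324, 0.0114], 0.38)]
side slot_0 [([0.4878, -0.2048, 0.0214], 0.72)]
```

View pics/end.png

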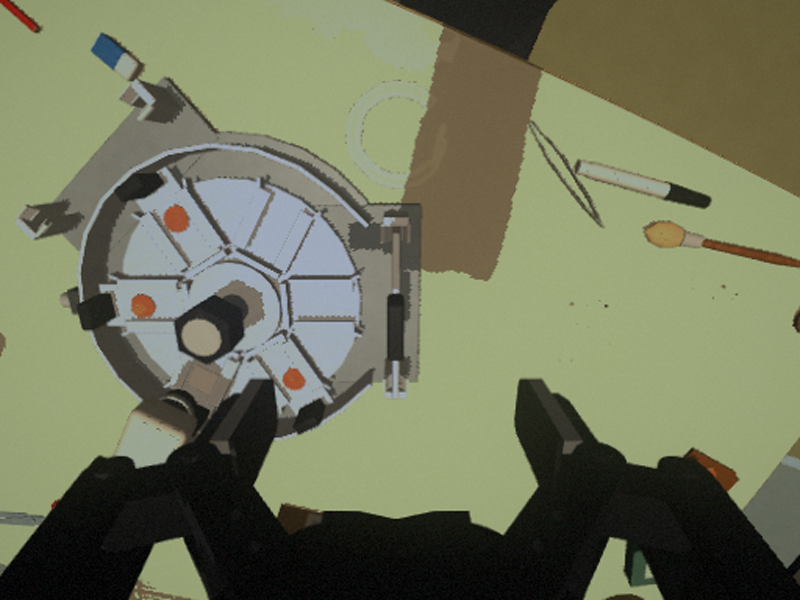

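```bash
python3 -c "
from workcell import manip
print(manip.hand_in())"
```

```text
the job is handed in; nothing more can be done
None
```

The job is done and handed in at about 66 s: all four slides (three sections and the reference) are home in the wheel, it rests at the stop with the reference slide under the reading head, and the gate plate is back in its grooves, right down. I did not move the mug, the brush or the brown look-alike. Handing in returned no verdict.

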